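# Gang up heel blanks in the jig, shut its cover and set the weight on the dome

## Robot

A 7-joint arm with a two-finger parallel gripper is mounted at the origin on the work surface. World frame = base frame: x ahead of the robot, y to its left, z up, the work surface at z = 0. Lengths are in m, angles in rad, forces in N, time in s.
With the tool pointing down it reaches from about 0.35 to 0.9 m from the base axis. Payload 8.1 kg.
Tool frame: the origin (TCP) lies on the centre line of the jaws, within the pads' length; the fingertips stand 11 mm ahead of it and the grasp point (between the pads) lies 8 mm behind it (arm.nose_length is the distance from the TCP to the fingertips, in m); z points along the fingers, y is the line along which they close (so a half turn about z gives the same grasp; the last joint's range is limited). The gripper opens to 92 mm and grips with 3 to 60 N. Pads are 19 mm wide; open, the fingers measure 130 mm over their backs; the gripper's body (75 mm by 190 mm) begins 47 mm behind the grasp point.
Start: joints at [1.097, 0.434, 0.025, 1.573, -0.012, 1.134, -0.075], TCP at [0.226, -0.583, 0.238] pointing down, gripper open.
Joint ranges: [-2.62, 2.62], [-0.44, 2.09], [-1.27, 1.32], [0.08, 2.57], [-1.32, 4.46], [0.12, 2], [-2.74, 2.74]. Speed limits (rad/s): [2.22, 2.22, 3.01, 3.01, 3.14, 3.14, 3.14].

## Interface

Orientations are given as a rotation vector (axis times angle).
In Python, from cell import arm gives the robot as it stands.
- The arm moves only by the tool jog_arm, never from a script. Its argument "moves" is a list of rows, each a list of 4 numbers: the shift along the tool's x, y, z in m, then the turn about the tool's z in rad. In form: [[tx, ty, tz, spin], ...]. A call has 1 to 20 rows; each row is the pose to reach, as a shift and turn from the pose commanded when the call began, along the tool's axes at that moment; what a row does not reach only later rows make up. A row lasts 1/8 s, in which the tool goes at most 62.5 mm and 10.7 degrees, less where a joint would pass 70% of its speed; a pose out of reach is approached as far as the arm can. A call with a gripper value outside its range is refused whole. "hand" is the finger opening in m, from 0 to 0.0918, set as the call begins (left out, the last holds). The fingers move at their own pace and stop on an object; "newtons" is the grip in N (left out, the last holds). Time passes only in rows, so rows that repeat a pose let the fingers close. It gives the time, the measured TCP pose, the force, the opening and the grip force at its end, in the units of the state.
- arm.observe(): the state, without advancing time (a new reading comes with each control period).
- arm.get_image(name): name is "scene" or "side" or "wrist"; returns a dict with "color" (420x560x3 uint8, red, green, blue), "z_map" (420x560 float32, m along the optical axis (not along the pixel's ray), 0 where there is no reading), "fx", "fy", "cx", "cy" (pixels), "rvec" (rotation vector, rad) and "tvec" (3), from world to camera coordinates, as OpenCV has them. Camera axes: x right, y down, z forward; pixel columns grow to the right and rows downward; lengths in m; the calibration is good to about 2 mm. A picture is of the moment at which its call begins.
- arm.sign_off(): hands the job in; it is judged then, once.
The state is a dict: "clock": time; "joints": joint angles; "dq": joint speeds; "joint_efforts": joint torques, N m; "position": TCP position; "ee_rot": TCP orientation; "force": force on the tool from outside, world axes, zero at the start; "ft_torque": the same for the moment, N m; "width": opening from 0.0 (shut) to 1.0 (fully open); "gripper_force": force on a finger pad.
Only numpy, scipy, OpenCV 4.12 (cv2) and the standard library are available. Lean on these libraries where they do the work, as an engineer would, in place of code of your own. Each camera call takes 0.05 s, during which the arm holds its last target. There are 200 camera calls.

## Task

Load every leather heel blank on the bench into the metal jig, lying level crosswise in one straight row that starts tight against the stop wall at the hinge end, each pushed flush against the one before so that no gap is left. Then bring the hinged cover fully down over the row, and stand the steel hand weight upright, balanced on the crown of the cover's dome. Leave the other things on the bench where they are.

Things in the scene. Friction and masses are not known exactly. Their poses are not given: they have to be found in the camera images.
- blank0: heel blank: a block of stacked brown leather layers, 46 long (own x) x 28 x 28 mm, 60 g; origin at its centre. May lie on any of its four long faces; may be absent
- blank1: heel blank: a block of stacked brown leather layers, 46 long (own x) x 28 x 28 mm, 60 g; origin at its centre. May lie on any of its four long faces; may be absent
- blank2: heel blank: a block of stacked brown leather layers, 46 long (own x) x 28 x 28 mm, 60 g; origin at its centre. May lie on any of its four long faces; may be absent
- blank3: heel blank: a block of stacked brown leather layers, 46 long (own x) x 28 x 28 mm, 60 g; origin at its centre. May lie on any of its four long faces; may be absent
- blank4: heel blank: a block of stacked brown leather layers, 46 long (own x) x 28 x 28 mm, 60 g; origin at its centre. May lie on any of its four long faces; may be absent
- jig: fixed jig: bed plate 130 (own x) x 232 (y) x 12 mm, origin mid-underside, z up. Stop wall at the +y end: 100 wide, 36 high above the bed, inner face at y = +65; hinge behind it. Rest wall near the -y end: 60 wide, 36 high, inner face at y = -95. Both x sides open. The row lies on the bed at x = 0 from the stop towards -y, each blank's 46 mm along the jig's x
- stop_face (a point): foot of the stop wall's inner face: on the bed's top surface, at the middle of the wall (x = 0 of the jig); axes as the jig's, so the first blank's centre belongs at (0, -14, +14) mm here, the next at (0, -42, +14) and so on
- cover (a joint): angle of the hinged cover, rad: 0 = shut (level, underside 36 mm above the bed), about 2.1 = open beyond upright at the stop end, 2.4 most. Stiff: stays where left. Clear plate with a steel rim, 92 wide, 8 thick, from 12 to 208 mm from the hinge axis; on its outer face a round metal dome (base radius 40, sphere radius 70, 12.5 mm high); a steel tab beyond its free edge
- cover_hinge (a point): middle of the cover's hinge axis, which runs along the jig's x; 101 mm along the jig's y from its origin and 52 mm above the table. Its axes turn with the cover (-y towards the free edge, z out of the outer face)
- cover_tab (a point): grip point on the steel tab that stands out from the cover's free edge, 235 mm from the hinge axis and 27 mm beyond that edge; the tab is 30 wide (along the hinge), 8 thick, and ends 251 mm from the axis
- crown (a point): highest point of the dome's outside, 106 mm from the hinge axis and 16.5 mm out from the plate's middle plane; about 69 mm above the table when the cover is shut
- weight: dark steel hand weight, about 0.4 kg: round foot 56 mm across and 20 high, upright stem 24 mm across up to 58 mm; origin at the centre of its underside, own z up the stem
- slim_heel: bystander: slender black shoe heel standing tip up, 44 mm across at the foot, 55 high; origin under its middle
- tape_roll: bystander: roll of paper tape lying flat, 50 mm across, 20 high; origin under its middle
- hammer: bystander: hammer lying beyond the jig, 220 mm long; origin at its middle
- jar: bystander: brown glass jar, 60 mm across, 75 high; origin under its middle
- glue_pot: bystander: clear cup, 72 mm across, 65 high; origin under its middle
Mind the look-alikes: they are no part of the job. Leave any orange or white look-alike of the blank0 alone.

How it is judged:
On the way, in this order (a step that is already met when the one before it is completed fails the run):
1. with the cover open, all blanks lie in the jig in a gapless row from the stop wall, let go (x of blank0 in the frame of stop_face between -0.008 and 0.008 m and z of blank0 in the frame of stop_face between 0.01 and 0.018 m and y of each of blank0, blank1, blank2, blank3, blank4 in the frame of stop_face above -0.132 m and angle between the x axis of each of blank0, blank1, blank2, blank3, blank4 and the x axis of stop_face, either way round below 0.1 rad and (distance between blank0 and blank1 below 0.0315 m or distance between blank0 and blank2 below 0.0315 m or distance between blank0 and blank3 below 0.0315 m or distance between blank0 and blank4 below 0.0315 m) and x of blank1 in the frame of stop_face between -0.008 and 0.008 m and z of blank1 in the frame of stop_face between 0.01 and 0.018 m and (distance between blank1 and blank0 below 0.0315 m or distance between blank1 and blank2 below 0.0315 m or distance between blank1 and blank3 below 0.0315 m or distance between blank1 and blank4 below 0.0315 m) and x of blank2 in the frame of stop_face between -0.008 and 0.008 m and z of blank2 in the frame of stop_face between 0.01 and 0.018 m and (distance between blank2 and blank0 below 0.0315 m or distance between blank2 and blank1 below 0.0315 m or distance between blank2 and blank3 below 0.0315 m or distance between blank2 and blank4 below 0.0315 m) and x of blank3 in the frame of stop_face between -0.008 and 0.008 m and z of blank3 in the frame of stop_face between 0.01 and 0.018 m and (distance between blank3 and blank0 below 0.0315 m or distance between blank3 and blank1 below 0.0315 m or distance between blank3 and blank2 below 0.0315 m or distance between blank3 and blank4 below 0.0315 m) and x of blank4 in the frame of stop_face between -0.008 and 0.008 m and z of blank4 in the frame of stop_face between 0.01 and 0.018 m and (distance between blank4 and blank0 below 0.0315 m or distance between blank4 and blank1 below 0.0315 m or distance between blank4 and blank2 below 0.0315 m or distance between blank4 and blank3 below 0.0315 m) and (y of blank0 in the frame of stop_face between -0.017 and -0.011 m or y of blank1 in the frame of stop_face between -0.017 and -0.011 m or y of blank2 in the frame of stop_face between -0.017 and -0.011 m or y of blank3 in the frame of stop_face between -0.017 and -0.011 m or y of blank4 in the frame of stop_face between -0.017 and -0.011 m) and (y of blank0 in the frame of stop_face between -0.0457 and -0.039 m or y of blank1 in the frame of stop_face between -0.0457 and -0.039 m or y of blank2 in the frame of stop_face between -0.0457 and -0.039 m or y of blank3 in the frame of stop_face between -0.0457 and -0.039 m or y of blank4 in the frame of stop_face between -0.0457 and -0.039 m) and (y of blank0 in the frame of stop_face between -0.0744 and -0.067 m or y of blank1 in the frame of stop_face between -0.0744 and -0.067 m or y of blank2 in the frame of stop_face between -0.0744 and -0.067 m or y of blank3 in the frame of stop_face between -0.0744 and -0.067 m or y of blank4 in the frame of stop_face between -0.0744 and -0.067 m) and value of joint cover above 1 rad and contact force between the fingers and blank0 below 0.3 N and contact force between the fingers and blank1 below 0.3 N and contact force between the fingers and blank2 below 0.3 N and contact force between the fingers and blank3 below 0.3 N and contact force between the fingers and blank4 below 0.3 N), for 0.2 s.
2. the cover is brought fully down over the row (value of joint cover below 0.04 rad), for 0.2 s.
At the end, for the whole second after the job is handed in: Every blank lies square on the bed (0.1 rad, 8 mm off the middle), the first within 3 mm of the stop, each within 3.5 mm of a neighbour, no place left out, row at most 6 mm too long; cover under 0.04 rad; weight at rest within 16 mm of the crown, tilted under 0.25 rad (x of blank0 in the frame of stop_face between -0.008 and 0.008 m and z of blank0 in the frame of stop_face between 0.01 and 0.018 m and y of each of blank0, blank1, blank2, blank3, blank4 in the frame of stop_face above -0.132 m and angle between the x axis of each of blank0, blank1, blank2, blank3, blank4 and the x axis of stop_face, either way round below 0.1 rad and (distance between blank0 and blank1 below 0.0315 m or distance between blank0 and blank2 below 0.0315 m or distance between blank0 and blank3 below 0.0315 m or distance between blank0 and blank4 below 0.0315 m) and x of blank1 in the frame of stop_face between -0.008 and 0.008 m and z of blank1 in the frame of stop_face between 0.01 and 0.018 m and (distance between blank1 and blank0 below 0.0315 m or distance between blank1 and blank2 below 0.0315 m or distance between blank1 and blank3 below 0.0315 m or distance between blank1 and blank4 below 0.0315 m) and x of blank2 in the frame of stop_face between -0.008 and 0.008 m and z of blank2 in the frame of stop_face between 0.01 and 0.018 m and (distance between blank2 and blank0 below 0.0315 m or distance between blank2 and blank1 below 0.0315 m or distance between blank2 and blank3 below 0.0315 m or distance between blank2 and blank4 below 0.0315 m) and x of blank3 in the frame of stop_face between -0.008 and 0.008 m and z of blank3 in the frame of stop_face between 0.01 and 0.018 m and (distance between blank3 and blank0 below 0.0315 m or distance between blank3 and blank1 below 0.0315 m or distance between blank3 and blank2 below 0.0315 m or distance between blank3 and blank4 below 0.0315 m) and x of blank4 in the frame of stop_face between -0.008 and 0.008 m and z of blank4 in the frame of stop_face between 0.01 and 0.018 m and (distance between blank4 and blank0 below 0.0315 m or distance between blank4 and blank1 below 0.0315 m or distance between blank4 and blank2 below 0.0315 m or distance between blank4 and blank3 below 0.0315 m) and (y of blank0 in the frame of stop_face between -0.017 and -0.011 m or y of blank1 in the frame of stop_face between -0.017 and -0.011 m or y of blank2 in the frame of stop_face between -0.017 and -0.011 m or y of blank3 in the frame of stop_face between -0.017 and -0.011 m or y of blank4 in the frame of stop_face between -0.017 and -0.011 m) and (y of blank0 in the frame of stop_face between -0.0457 and -0.039 m or y of blank1 in the frame of stop_face between -0.0457 and -0.039 m or y of blank2 in the frame of stop_face between -0.0457 and -0.039 m or y of blank3 in the frame of stop_face between -0.0457 and -0.039 m or y of blank4 in the frame of stop_face between -0.0457 and -0.039 m) and (y of blank0 in the frame of stop_face between -0.0744 and -0.067 m or y of blank1 in the frame of stop_face between -0.0744 and -0.067 m or y of blank2 in the frame of stop_face between -0.0744 and -0.067 m or y of blank3 in the frame of stop_face between -0.0744 and -0.067 m or y of blank4 in the frame of stop_face between -0.0744 and -0.067 m) and value of joint cover below 0.04 rad and horizontal distance between weight and crown below 0.016 m and z of weight in the frame of crown between -0.006 and 0.008 m and angle between weight's own z axis and vertical below 0.25 rad and linear speed of weight below 0.02 m/s and angular speed of weight below 0.4 rad/s); the robot touches nothing.
It fails at once if a bystander is moved by more than 5 cm (distance of any of slim_heel, tape_roll, hammer, jar, glue_pot from where it was at the start of the episode above 0.05 m).
Of blank0, blank1, blank2, blank3, blank4 only 3 to 5 are there at a start; the rules pass over those that are not, and their reading is None.
At some moment in a run one of blank0, blank1, blank2, blank3, blank4 may be knocked a few centimetres aside while the robot is not near it.
Once in a run the grip may slacken for a moment while it holds something.
It also fails if it takes over 210 s, if anything falls off the work surface, if the arm or the gripper's body presses on something with over 40 N, if the wrist force passes 120 N, or if a joint passes its speed limit or range.

## Working session

There is one attempt and no reset: what is moved stays moved. The work goes in short steps, Python scripts to look and compute and a tool call to move; the robot and the scene stay as the last step left them, time stands still between calls to the robot, and variables do not carry over. Pictures are saved under pics/ and viewed, at most 14 in all, crops included, and the job is handed in when it is done.

Besides the shell and the picture viewer there is one more tool, called after ">>>" by a JSON object that holds its "op" and its "data". jog_arm: Moves the arm, as the interface text tells. Its arguments: {"type":"object","properties":{"moves":{"type":"array"},"hand":{"type":"number"},"newtons":{"type":"number"}},"required":["moves"]}

```bash
ls; mkdir -p pics; cat > h.py <<'E'
import numpy as np, cv2, pickle
from scipy.spatial.transform import Rotation as Rot
from cell import arm
def shot(name,save=None):
    im=arm.get_image(name)
    if save:
        cv2.imwrite('pics/%s.png'%save,cv2.cvtColor(im['color'],cv2.COLOR_RGB2BGR)); pickle.dump(im,open('pics/%s.pkl'%save,'wb'))
    return im
def RT(im): return Rot.from_rotvec(np.ravel(im['rvec'])).as_matrix(),np.ravel(im['tvec'])
def ray(im,u,v):
    R,t=RT(im); d=R.T@np.array([(u-im['cx'])/im['fx'],(v-im['cy'])/im['fy'],1.]); return -R.T@t,d
def onz(im,u,v,z):
    o,d=ray(im,u,v); return o+d*(z-o[2])/d[2]
def cloud(im):
    R,t=RT(im); z=im['z_map']; v,u=np.mgrid[:z.shape[0],:z.shape[1]]
    P=np.stack([(u-im['cx'])/im['fx']*z,(v-im['cy'])/im['fy']*z,z],-1)
    W=(P-t)@R; W[z==0]=np.nan; return W
def proj(im,p):
    R,t=RT(im); q=R@np.asarray(p)+t; return np.array([im['fx']*q[0]/q[2]+im['cx'],im['fy']*q[1]/q[2]+im['cy']])
def st():
    s=arm.observe(); print(s['clock'],np.round(s['position'],4),np.round(Rot.from_rotvec(s['ee_rot']).as_matrix(),3).tolist(),np.round(s['joints'],2),np.round(s['force'],1),s['width'],s['gripper_force'])
    return s
E
python3 - <<'E'
from h import *
for n in('scene','side','wrist'):
    im=shot(n,n+'0'); R,t=RT(im); print(n,-R.T@t,R[2],im['fx'])
st()
a=[cv2.imread('pics/%s0.png'%n) for n in('scene','side')]
E
```

```text
pics
scene [ 0.94013999 -0.59425834  0.47401232] [-0.50724754  0.66486513 -0.54831952] 386.8191194568502
side [ 0.52640955 -0.96985845  0.55017138] [ 0.03809611  0.87610504 -0.48061278] 471.7820928677247
wrist [ 0.30123042 -0.55267952  0.38432665] [-0.27680386 -0.10650199 -0.95500626] 356.6740394883207
0.15 [ 0.2263 -0.5822  0.2371] [[0.932, 0.362, -0.001], [0.362, -0.932, 0.001], [-0.0, -0.001, -1.0]] [ 1.1   0.44  0.02  1.57 -0.01  1.13 -0.08] [0.3 0.  0.8] 0.9952283683421871 0.0
```

View pics/scene0.png

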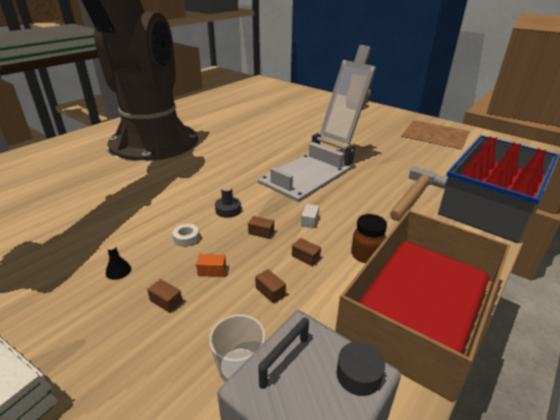

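View pics/side0.png

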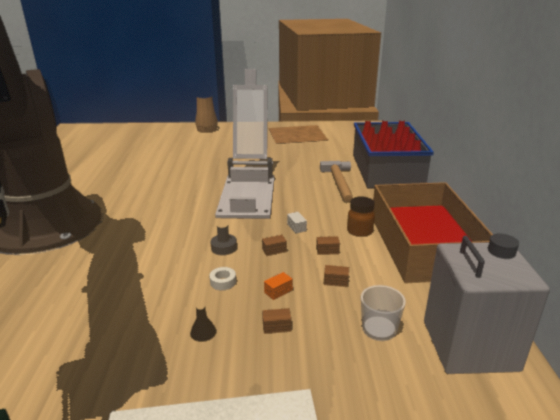

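The four brown blanks are in the scene view at (261,227), (306,251), (270,285) and (165,294), and in the side view at (274,244), (327,244), (336,275) and (277,320). The weight is at scene (228,205). The jig sits behind, at scene (310,170), with its cover open. The orange and white blocks are decoys.

```bash
cat >> h.py <<'E'
def top(im,u,v,zlo=.008,zhi=.045,r=22):
    """component of raised points round pixel; top-face rectangle from the depth"""
    W=cloud(im); m=((W[...,2]>zlo)&(W[...,2]<zhi)).astype(np.uint8)
    n,l=cv2.connectedComponents(m,connectivity=4); k=l[int(v),int(u)]
    if k==0: return None
    P=W[l==k]; zt=np.percentile(P[:,2],90); T=P[abs(P[:,2]-zt)<.004]
    c,(w,h),a=cv2.minAreaRect((T[:,:2]*1000).astype(np.float32))
    if w<h: w,h,a=h,w,a+90
    return np.round(c,1),round(w,1),round(h,1),round((a+90)%180-90,1),round(zt*1000,1),len(T)
E
python3 - <<'E'
from h import *
S=pickle.load(open('pics/scene0.pkl','rb'));D=pickle.load(open('pics/side0.pkl','rb'))
for im,ps in((S,[(261,225),(306,249),(270,282),(165,292),(311,212),(211,263)]),(D,[(274,243),(327,242),(336,272),(277,318),(297,220),(278,284)])):
    for p in ps: print(p,top(im,*p))
    W=cloud(im)
    # jig: grey points
    print('weight',top(im,*((228,195) if im is S else (224,231)),zlo=.008,zhi=.08))
for im,n in((S,'s'),(D,'d')):
    W=cloud(im); c=im['color'].astype(int); g=(c.max(-1)-c.min(-1)<25)&(c.mean(-1)>70)
    box=(W[...,0]>.3)&(W[...,0]<.75)&(W[...,1]>-.3)&(W[...,1]<.3)
    m=box&(abs(W[...,2]-.012)<.004)&g
    P=W[m]; print('bed',len(P),np.median(P[:,2]),cv2.minAreaRect((P[:,:2]*1000).astype(np.float32)))
    m=box&(abs(W[...,2]-.048)<.004)&g; P=W[m]; print('walltop',len(P),P.mean(0),P.min(0),P.max(0))
    m=box&(W[...,2]>.09); P=W[m]; print('cover',P.shape,P.min(0),P.max(0))
E
python3 - <<'E'
import cv2,sys;sys.path.insert(0,'.')
a=cv2.imread('pics/scene0.png')[30:210,240:400];b=cv2.imread('pics/side0.png')[60:225,200:300]
a=cv2.resize(a,None,fx=2.6,fy=2.6,interpolation=2);b=cv2.resize(b,None,fx=3,fy=3,interpolation=2)
h=max(a.shape[0],b.shape[0]);p=lambda x:cv2.copyMakeBorder(x,0,h-x.shape[0],0,0,0)
cv2.imwrite('pics/jig.png',cv2.hconcat([p(a),p(b)]))
E
```

```text
(261, 225) (array([ 532. , -131.7]), 46.5, 29.6, 17.7, np.float64(29.6), 228)
(306, 249) (array([ 644.4, -136.7]), 46.6, 30.3, 2.8, np.float64(29.6), 283)
(270, 282) (array([ 648.6, -243.3]), 47.1, 30.5, -8.0, np.float64(29.7), 386)
(165, 292) (array([ 533.1, -364.5]), 47.4, 29.0, 5.0, np.float64(29.7), 429)
(311, 212) (array([584.7, -37.8]), 47.7, 27.8, -68.9, np.float64(29.8), 190)
(211, 263) (array([ 538.3, -270.4]), 45.7, 29.5, 36.5, np.float64(29.8), 322)
weight (array([ 431.4, -123.2]), 21.1, 8.4, 48.0, np.float64(48.7), 34)
(274, 243) (array([ 530.6, -134.7]), 46.7, 30.4, 20.2, np.float64(26.3), 186)
(327, 242) (array([ 643.1, -139.6]), 45.8, 32.6, -0.2, np.float64(26.3), 182)
(336, 272) (array([ 646.9, -246.7]), 46.3, 32.7, -13.5, np.float64(26.5), 248)
(277, 318) (array([ 531.6, -367.4]), 45.9, 30.2, 4.8, np.float64(26.8), 352)
(297, 220) (array([582.9, -40.7]), 50.0, 29.2, -67.4, np.float64(26.2), 143)
(278, 284) (array([ 536.4, -273.7]), 47.8, 30.0, 38.5, np.float64(26.5), 270)
weight (array([ 425.2, -124.8]), 23.7, 12.9, 13.7, np.float64(45.4), 40)
bed 1938 0.01314895609869052 ((494.7336120605469, 47.934906005859375), (623.70166015625, 283.9119567871094), 66.40734100341797)
walltop 247 [0.46950269 0.12466794 0.0482396 ] [0.4114677  0.01521293 0.04407015] [0.51937267 0.22668685 0.05174022]
cover (1986, 3) [0.42525752 0.23308118 0.09012145] [0.52307578 0.29996892 0.23171144]
bed 1225 0.009725920567868489 ((494.67620849609375, 55.935302734375), (614.3079833984375, 283.8966064453125), 65.51921844482422)
walltop 199 [0.46791821 0.14485652 0.04668314] [0.41860009 0.01139577 0.04400888] [0.53036193 0.22567771 0.05197912]
cover (1935, 3) [0.42558002 0.23168532 0.09013717] [0.52046588 0.29999629 0.24054723]
```

View pics/jig.png

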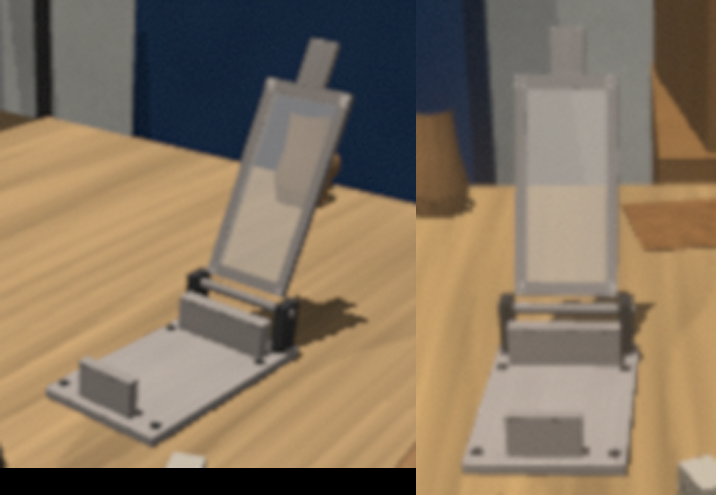

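The crop shows the jig bed, with the rest wall near the camera, the stop wall at the hinge end and the cover open past upright. Next I'll get the jig pose from wall and bed edges, using component fits.

```bash
python3 - <<'E'
from h import *
for n,seed,wst,wre,off in(('scene0',(300,172),(322,153),(283,177),.0016),('side0',(252,192),(250,174),(242,204),-.0016)):
    im=pickle.load(open('pics/%s.pkl'%n,'rb')); W=cloud(im); z=W[...,2]-off
    m=(abs(z-.012)<.0045).astype(np.uint8); k,l=cv2.connectedComponents(m,connectivity=4)
    P=W[l==l[seed[1],seed[0]]]; print(n,'bed',len(P),cv2.minAreaRect((P[:,:2]*1000).astype(np.float32)),np.median(P[:,2]))
    box=(W[...,0]>.38)&(W[...,0]<.56)&(W[...,1]>-.04)&(W[...,1]<.25)
    m=(box&(z>.018)&(z<.05)).astype(np.uint8); k,l=cv2.connectedComponents(m,connectivity=4)
    for i in range(1,k):
        P=W[l==i]
        if len(P)<40: continue
        print(' wall',len(P),np.round(P.mean(0),4),P[:,2].max(),cv2.minAreaRect((P[:,:2]*1000).astype(np.float32)))
        # front face fit
        F=P[(P[:,2]<.04)]; a=np.polyfit(F[:,0],F[:,1],1); print('   face y=a x+b',a, 'at 0.47',np.polyval(a,.47), np.degrees(np.arctan(a[0])),F[:,0].min(),F[:,0].max())
    c=W[box2] if 0 else W[(W[...,2]>.1)&(W[...,0]>.38)&(W[...,0]<.56)&(W[...,1]>.2)&(W[...,1]<.42)]
    print(' cover',len(c),c.max(0),c.min(0)); 
    s=c-c.mean(0); print(np.linalg.svd(s,full_matrices=False)[2].round(3).tolist())
E
```

```text
scene0 bed 1795 ((464.2774658203125, 124.1524429321289), (234.85157775878906, 133.46627807617188), 87.13311767578125) 0.013236645776222801
 wall 603 [0.4803 0.1981 0.0376] 0.05153041630362009 ((471.9023132324219, 212.05137634277344), (52.96525573730469, 122.54913330078125), 87.94091796875)
   face y=a x+b [0.15404909 0.1226172 ] at 0.47 0.19502026725703553 8.757520378970163 0.4181488956132177 0.5322717980508215
 wall 311 [0.4631 0.0201 0.0378] 0.05087462659615246 ((459.4188537597656, 22.979244232177734), (16.483139038085938, 61.123252868652344), 88.58910369873047)
   face y=a x+b [-0.00750688  0.02243349] at 0.47 0.018905263308485954 -0.4301042128189067 0.4298354197729414 0.4899378934282901
 cover 2379 [0.52307578 0.33026129 0.28241363] [0.42525752 0.23769307 0.10000994]
[[0.023, 0.418, 0.908], [-0.999, 0.047, 0.004], [-0.041, -0.907, 0.419]]
side0 bed 1529 ((464.1435546875, 120.27850341796875), (234.4468536376953, 129.8397216796875), 86.81703186035156) 0.009338249140651374
 wall 578 [0.4696 0.1943 0.0343] 0.04806194542526542 ((469.3072509765625, 208.3680419921875), (56.307621002197266, 120.23538208007812), 84.97428131103516)
   face y=a x+b [0.00474183 0.1898264 ] at 0.47 0.19205506131580047 0.27168475051311475 0.4096068962405196 0.5303286949751912
 wall 337 [0.4589 0.0169 0.0333] 0.04764352095519267 ((458.4110412597656, 19.467815399169922), (17.11929702758789, 59.50859069824219), 87.95812225341797)
   face y=a x+b [-0.01808388  0.02433347] at 0.47 0.015834052339714626 -1.0360169556653955 0.42858114526997293 0.48821538043633567
 cover 2185 [0.52059188 0.32992459 0.27776958] [0.42592181 0.2341292  0.10013381]
[[0.033, 0.416, 0.909], [-0.998, 0.062, 0.008], [-0.053, -0.907, 0.417]]
```

```bash
cat >> h.py <<'E'
def go(x,y,z,yaw,s=None):
    """row [tx,ty,tz,spin] that takes the tool to x,y,z (m), tool-x heading yaw (deg)"""
    s=s or arm.observe(); R=Rot.from_rotvec(s['ee_rot']).as_matrix()
    d=R.T@(np.array([x,y,z])-s['position']); h=np.degrees(np.arctan2(R[1,0],R[0,0]))
    sp=-np.radians((yaw-h+180)%360-180); n=max(np.linalg.norm(d)/.0625,abs(sp)/.187)
    return np.round(d,4).tolist(),round(sp,3),'rows',round(n,1)
# jig: bed middle and yaw
JC=np.array([.4642,.1222]);JY=-3.
def jig(x,y):
    c,s=np.cos(np.radians(JY)),np.sin(np.radians(JY)); return JC+[c*x-s*y,s*x+c*y]
E
python3 - <<'E'
from h import *
print(go(.5313,-.1332,.13,109)); print(jig(0,65),jig(0,51))
E
```

```text
([0.447, -0.3079, 0.1074], np.float64(-1.532), 'rows', np.float64(8.9))
[ 3.86603716 65.03311976] [ 3.13333377 51.05230627]
```

>>> {"op": "jog_arm", "data": {"moves": [[0.447,-0.308,0.0,-1.532],[0.447,-0.308,0.0,-1.532],[0.447,-0.308,0.0,-1.532],[0.447,-0.308,0.0,-1.532],[0.447,-0.308,0.0,-1.532],[0.447,-0.308,0.0,-1.532],[0.447,-0.308,0.0,-1.532],[0.447,-0.308,0.0,-1.532],[0.447,-0.308,0.0,-1.532],[0.447,-0.308,0.05,-1.532],[0.447,-0.308,0.05,-1.532],[0.447,-0.308,0.05,-1.532],[0.447,-0.308,0.05,-1.532]], "hand": 0.0918, "newtons": 25}}

```text
clock: 1.78
position: [0.5322, -0.1343, 0.1894]
ee_rot: [1.824, 2.555, 0.001]
force: [-0.1, 0.2, 0.5]
width: 1.0
gripper_force: 0.0
```

```bash
python3 - <<'E'
from h import *
s=st(); im=shot('wrist','wA'); 
u,v=proj(im,[.5313,-.1332,.028]); print(u,v,top(im,u,v)); print(go(.5313,-.1332,.016,109,s))
E
```

```text
1.775 [ 0.5322 -0.1343  0.1894] [[-0.325, 0.946, 0.002], [0.946, 0.325, -0.001], [-0.002, 0.002, -1.0]] [ 0.5   0.4  -0.48  1.79  0.22  0.99  0.27] [-0.1  0.2  0.5] 1.0000064321722986 0.0
273.2174538249128 196.05508511827554 (array([ 530.2, -131.7]), 46.0, 28.5, 19.1, np.float64(29.1), 1605)
([0.0016, -0.0008, 0.1734], np.float64(-0.001), 'rows', np.float64(2.8))
```

View pics/wA.png

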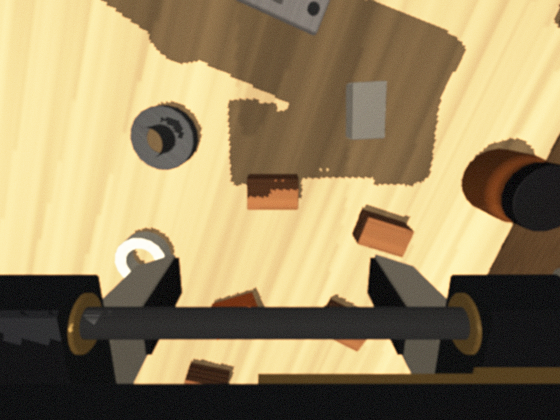

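The wrist view shows blank A at (273,192), the weight at (165,137), the white decoy at (366,110) and the jar at (515,185). The fingers are clear of everything nearby.

>>> {"op": "jog_arm", "data": {"moves": [[0.002,-0.001,0.06,0],[0.002,-0.001,0.12,0],[0.002,-0.001,0.16,0],[0.002,-0.001,0.173,0],[0.002,-0.001,0.173,0],[0.002,-0.001,0.173,0],[0.002,-0.001,0.173,0]]}}

```text
clock: 2.7
position: [0.531, -0.1323, 0.0163]
ee_rot: [1.823, 2.556, 0.001]
force: [0.0, 1.1, 0.7]
width: 0.998
gripper_force: 0.0
```

>>> {"op": "jog_arm", "data": {"moves": [[0,0,0,0],[0,0,0,0],[0,0,0,0],[0,0,0,0],[0,0,0,0],[0,0,-0.05,0],[0,0,-0.09,0],[0,0,-0.09,0],[0,0,-0.09,0]], "hand": 0.03}}

```text
clock: 3.82
position: [0.5294, -0.1321, 0.1042]
ee_rot: [-1.824, -2.557, 0.001]
force: [-0.3, 0.1, -1.2]
width: 0.501
gripper_force: 25.0
```

```bash
python3 - <<'E'
from h import *
s=st(); im=shot('wrist')
p=jig(0,.065); W=cloud(im)
print(go(*jig(0,.045),.11,87,s),jig(0,.051))
E
```

```text
3.825 [ 0.5294 -0.1321  0.1042] [[-0.326, 0.945, -0.001], [0.945, 0.326, -0.0], [0.0, -0.001, -1.0]] [ 0.47  0.5  -0.45  1.89  0.29  0.81  0.2 ] [-0.3  0.1 -1.2] 0.5008404916271069 24.999797344207764
([0.3034, 0.038, -0.0058], np.float64(0.384), 'rows', np.float64(4.9)) [0.46686913 0.17313011]
```

```bash
python3 - <<'E'
from h import *
print(go(*jig(0,-.02),.15,87))
E
```

```text
([0.243, 0.0139, -0.0461], np.float64(0.384), 'rows', np.float64(4.0))
```

>>> {"op": "jog_arm", "data": {"moves": [[0.06,0.0,-0.046,0.1],[0.12,0.007,-0.046,0.2],[0.18,0.01,-0.046,0.3],[0.243,0.014,-0.046,0.384],[0.243,0.014,-0.046,0.384],[0.243,0.014,-0.046,0.384],[0.243,0.014,-0.046,0.384]]}}

```text
clock: 4.75
position: [0.4641, 0.1005, 0.15]
ee_rot: [-2.281, -2.16, 0.002]
force: [0.1, 0.2, -0.6]
width: 0.499
gripper_force: 25.0
```

```bash
python3 - <<'E'
from h import *
s=st(); im=shot('wrist','wJ'); W=cloud(im)
x,y,z=W[...,0],W[...,1],W[...,2]
box=(x>.38)&(x<.56)&(y>.1)&(y<.24)
m=box&(abs(z-.048)<.006); P=W[m&(x>.43)&(x<.505)&(y>.17)]; print('stop top',len(P),np.median(P,0))
# inner edge of the stop top: min y per x-bin
for a in np.arange(.42,.52,.01):
    q=P[(P[:,0]>a)&(P[:,0]<a+.01)]
    if len(q)>5: print(round(a+.005,3),np.round(np.percentile(q[:,1],[2,98]),4))
f=box&(z>.018)&(z<.042)&(x>.43)&(x<.505); F=W[f]; 
if len(F)>20: print('face',len(F),np.polyfit(F[:,0],F[:,1],1),np.median(F[:,1]))
b=(abs(z-.012)<.005)&(x>.36)&(x<.57)&(y>.05)&(y<.18)
B=W[b]; print('bed z',np.median(B[:,2]))
for a in np.arange(.06,.18,.02):
    q=B[(B[:,1]>a)&(B[:,1]<a+.02)]
    if len(q)>10: print('bed x-range at y',round(a+.01,3),np.round(np.percentile(q[:,0],[.5,99.5]),4))
E
```

```text
4.75 [0.4641 0.1005 0.15  ] [[0.054, 0.999, -0.001], [0.999, -0.054, -0.001], [-0.001, -0.001, -1.0]] [ 0.04  0.34 -0.46  2.01  0.2   0.84 -0.58] [ 0.1  0.2 -0.6] 0.49923797202866194 24.999749958515167
stop top 3108 [0.4673514  0.19749044 0.04832756]
0.435 [0.1912 0.2223]
0.445 [0.1907 0.2217]
0.455 [0.1901 0.2213]
0.465 [0.1896 0.2206]
0.475 [0.189  0.2199]
0.485 [0.1885 0.2195]
0.495 [0.188 0.219]
0.505 [0.1875 0.2183]
face 108 [-0.05682633  0.21575331] 0.1891559031279944
bed z 0.012289075274517516
bed x-range at y 0.07 [0.3963 0.5246]
bed x-range at y 0.09 [0.3973 0.5254]
bed x-range at y 0.11 [0.3987 0.5267]
bed x-range at y 0.13 [0.3995 0.528 ]
bed x-range at y 0.15 [0.4008 0.5288]
bed x-range at y 0.17 [0.4019 0.53  ]
```

View pics/wJ.png

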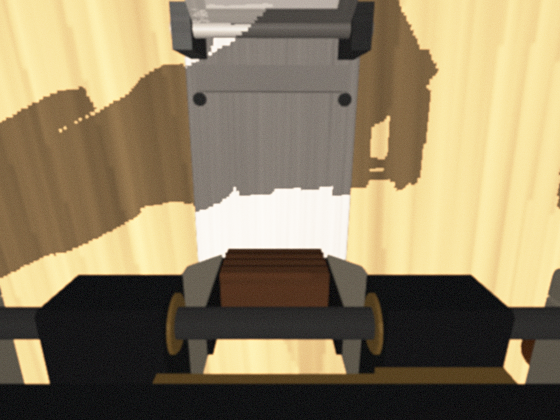

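The wrist view gives the stop wall's inner edge at row 92 and the bed edges at columns 190 and 355, so the jig heading is -3.1° with the stop face at y≈0.189. The blank is held square at (275,280).

```bash
sed -i 's/^JC=.*/JC=np.array([.4637,.1240]);JY=-3.1/' h.py; python3 - <<'E'
from h import *
print(go(*jig(0,.042),.0305,86.9))
E
```

```text
([0.0656, -0.0017, 0.1196], np.float64(-0.001), 'rows', np.float64(2.2))
```

>>> {"op": "jog_arm", "data": {"moves": [[0.05,-0.002,0.0,0],[0.066,-0.002,0.05,0],[0.066,-0.002,0.1,0],[0.066,-0.002,0.116,0],[0.066,-0.002,0.12,0],[0.066,-0.002,0.12,0],[0.066,-0.002,0.12,0]]}}

```text
clock: 5.68
position: [0.4665, 0.1685, 0.0321]
ee_rot: [2.278, 2.161, 0.004]
force: [-0.5, -0.2, -0.4]
width: 0.504
gripper_force: 25.0
```

>>> {"op": "jog_arm", "data": {"moves": [[0.002,0,0.001,0],[0.004,0,0.001,0],[0.006,0,0.001,0],[0.007,0,0.001,0],[0.008,0,0.001,0],[0.009,0,0.001,0],[0.01,0,0.001,0],[0.01,0,0.001,0]]}}

```text
clock: 6.68
position: [0.4657, 0.1756, 0.0295]
ee_rot: [2.28, 2.159, -0.006]
force: [-0.2, -9.4, 3.5]
width: 0.499
gripper_force: 25.0
```

>>> {"op": "jog_arm", "data": {"moves": [[0,0,0,0],[0,0,0,0],[0,0,0,0],[0,0,0,0],[-0.001,0,-0.05,0],[-0.04,0,-0.1,0],[-0.08,0,-0.16,0],[-0.08,0,-0.16,0],[-0.08,0,-0.16,0]], "hand": 0.0918}}

```text
clock: 7.8
position: [0.4624, 0.0988, 0.1901]
ee_rot: [2.278, 2.162, 0.003]
force: [-0.1, 0.1, -0.6]
width: 1.002
gripper_force: 0.0
```

```bash
cat >> h.py <<'E'
def tj(r):
    "top() result -> jig frame mm, yaw"
    c,s=np.cos(np.radians(JY)),np.sin(np.radians(JY)); d=r[0]/1000-JC
    return np.round([1000*(c*d[0]+s*d[1]),1000*(-s*d[0]+c*d[1]),r[3]-JY],1),r[1:3],r[4]
E
python3 - <<'E'
from h import *
s=st(); im=shot('wrist','wJ2'); W=cloud(im)
c=jig(0,.051); u,v=proj(im,[*c,.040]); print(u,v)
m=(abs(W[...,2]-.040)<.003)&(abs(W[...,0]-c[0])<.05)&(abs(W[...,1]-c[1])<.03); P=W[m]
r=cv2.minAreaRect((P[:,:2]*1000).astype(np.float32)); print(r,len(P),np.median(P[:,2]))
S=shot('scene','s1')
for p in((.6438,-.1382),(.6478,-.245),(.5323,-.366)):
    u,v=proj(S,[*p,.029]); print(p,top(S,u,v))
print(go(.6438,-.138,.13,91))
E
```

```text
7.8 [0.4624 0.0988 0.1901] [[0.053, 0.999, 0.002], [0.999, -0.053, 0.001], [0.001, 0.002, -1.0]] [ 0.08  0.29 -0.49  1.97  0.17  0.93 -0.55] [-0.1  0.1 -0.6] 1.002394488298821 0.0
274.10961814442066 109.24587235373635
((452.8241882324219, 175.81863403320312), (28.16351318359375, 71.70368194580078), 86.31353759765625) 2113 0.04022938276886886
(0.6438, -0.1382) (array([ 644.1, -137.3]), 46.5, 32.1, 3.4, np.float64(29.7), 292)
(0.6478, -0.245) (array([ 648.2, -243.8]), 46.9, 29.5, -10.7, np.float64(29.6), 388)
(0.5323, -0.366) (array([ 532.8, -365.2]), 47.1, 28.6, 5.1, np.float64(29.8), 423)
([-0.2279, 0.1944, 0.0584], np.float64(-0.068), 'rows', np.float64(4.9))
```

>>> {"op": "jog_arm", "data": {"moves": [[-0.05,0.04,0,0],[-0.1,0.08,0,-0.06],[-0.15,0.13,0,-0.06],[-0.2,0.17,0,-0.06],[-0.228,0.194,0,-0.06],[-0.228,0.194,0,-0.06],[-0.228,0.194,0.0,-0.06],[-0.228,0.194,0.0,-0.06]]}}

```text
clock: 8.9
position: [0.6432, -0.137, 0.1891]
ee_rot: [-2.208, -2.232, 0.0]
force: [-0.2, -0.1, -0.2]
width: 0.999
gripper_force: 0.0
```

```bash
python3 - <<'E'
from h import *
s=st(); im=shot('wrist','wB'); W=cloud(im)
u,v=proj(im,[.644,-.138,.028]); r=top(im,u,v); print(r)
P=W[(W[...,2]>.01)&(W[...,2]<.09)&(W[...,0]>.6)&(W[...,0]<.8)&(W[...,1]<-.0)&(W[...,1]>-.2)&((W[...,2]>.034)|(W[...,0]>.68))]
print('near',len(P),P.min(0) if len(P) else '',P.max(0) if len(P) else '')
print(go(r[0][0]/1000,r[0][1]/1000,.016,r[3]+90,s))
E
```

```text
8.9 [ 0.6432 -0.137   0.1891] [[-0.011, 1.0, -0.001], [1.0, 0.011, 0.001], [0.001, -0.001, -1.0]] [ 0.37  0.56 -0.38  1.52  0.22  1.1  -0.04] [-0.2 -0.1 -0.2] 0.9991028790608475 0.0
(array([ 642.5, -136.4]), 45.7, 28.0, 0.6, np.float64(29.1), 1577)
near 18953 [ 0.69522097 -0.19988231  0.01000488] [ 7.99992376e-01 -2.97314807e-06  8.77193157e-02]
([0.0005, -0.0005, 0.1731], np.float64(0.0), 'rows', np.float64(2.8))
```

```bash
python3 - <<'E'
from h import *
for n in('wB','s1'):
    im=pickle.load(open('pics/%s.pkl'%n,'rb')); W=cloud(im)
    for lo,hi in((.062,.085),(.01,.06)):
        P=W[(W[...,2]>lo)&(W[...,2]<hi)&(W[...,0]>.67)&(W[...,0]<.9)&(W[...,1]<.03)&(W[...,1]>-.25)]
        Q=P[(P[:,0]<.79)]
        for y in np.arange(-.22,.02,.02):
            q=P[(P[:,1]>y)&(P[:,1]<y+.02)]
            if len(q)>5:print(n,lo,round(y,2),len(q),q[:,0].min().round(3),q[:,2].max().round(3))
E
```

```text
wB 0.062 -0.2 293 0.772 0.085
wB 0.062 -0.18 345 0.771 0.085
wB 0.062 -0.16 384 0.771 0.085
wB 0.062 -0.14 394 0.769 0.085
wB 0.062 -0.12 435 0.768 0.085
wB 0.062 -0.1 514 0.715 0.085
wB 0.062 -0.08 2301 0.699 0.085
wB 0.062 -0.06 2783 0.699 0.085
wB 0.062 -0.04 1262 0.705 0.085
wB 0.062 -0.02 625 0.763 0.085
wB 0.062 -0.0 1040 0.763 0.085
wB 0.01 -0.22 129 0.774 0.047
wB 0.01 -0.2 2701 0.772 0.06
wB 0.01 -0.18 2809 0.772 0.06
wB 0.01 -0.16 2881 0.771 0.06
wB 0.01 -0.14 2933 0.769 0.06
wB 0.01 -0.12 2997 0.768 0.06
wB 0.01 -0.1 3167 0.708 0.06
wB 0.01 -0.08 3354 0.696 0.06
wB 0.01 -0.06 3326 0.695 0.06
wB 0.01 -0.04 3246 0.7 0.06
wB 0.01 -0.02 792 0.763 0.06
wB 0.01 -0.0 1326 0.763 0.06
s1 0.062 -0.22 61 0.776 0.084
s1 0.062 -0.2 54 0.776 0.085
s1 0.062 -0.18 50 0.775 0.085
s1 0.062 -0.16 46 0.776 0.085
s1 0.062 -0.14 44 0.772 0.085
s1 0.062 -0.12 42 0.77 0.085
s1 0.062 -0.1 97 0.714 0.085
s1 0.062 -0.08 321 0.702 0.085
s1 0.062 -0.06 232 0.7 0.085
s1 0.062 -0.04 83 0.705 0.085
s1 0.062 -0.02 29 0.767 0.085
s1 0.062 -0.0 914 0.769 0.085
s1 0.01 -0.22 440 0.779 0.06
s1 0.01 -0.2 932 0.778 0.059
s1 0.01 -0.18 881 0.777 0.059
s1 0.01 -0.16 829 0.776 0.06
s1 0.01 -0.14 781 0.775 0.058
s1 0.01 -0.12 743 0.774 0.059
s1 0.01 -0.1 1020 0.709 0.06
s1 0.01 -0.08 918 0.699 0.06
s1 0.01 -0.06 635 0.699 0.06
s1 0.01 -0.04 431 0.748 0.06
s1 0.01 -0.02 50 0.769 0.06
s1 0.01 -0.0 1406 0.769 0.06
```

>>> {"op": "jog_arm", "data": {"moves": [[-0.003,0,0.06,0],[-0.003,0,0.12,0],[-0.003,0,0.16,0],[-0.003,0,0.17,0],[-0.003,0,0.17,0],[-0.003,0,0.17,0],[-0.003,0,0.17,0]], "hand": 0.075}}

```text
clock: 9.82
position: [0.6448, -0.1425, 0.0216]
ee_rot: [2.211, 2.228, 0.002]
force: [-0.0, -0.1, 0.6]
width: 0.819
gripper_force: 0.0
```

>>> {"op": "jog_arm", "data": {"moves": [[0,0,0,0],[0,0,0,0],[0,0,0,0],[0,0,0,0],[0,0,0,0],[0,0,-0.05,0],[0,0,-0.1,0],[0,0,-0.12,0],[0,0,-0.12,0]], "hand": 0.03}}

```text
clock: 10.95
position: [0.6447, -0.1424, 0.1414]
ee_rot: [2.211, 2.228, 0.003]
force: [0.9, -0.2, 0.3]
width: 0.497
gripper_force: 25.0
```

```bash
sed -i 's/^JC=.*/JC=np.array([.4637,.1248]);JY=-3.1/' h.py; python3 - <<'E'
from h import *
s=st(); print(go(*jig(0,.011),.14,86.9,s))
E
```

```text
10.95 [ 0.6447 -0.1424  0.1414] [[-0.008, 1.0, 0.003], [1.0, 0.008, -0.001], [-0.001, 0.003, -1.0]] [ 0.37  0.61 -0.37  1.57  0.24  1.01 -0.06] [ 0.9 -0.2  0.3] 0.4969171359345602 24.98416006565094
([0.2796, -0.1782, 0.0006], np.float64(0.062), 'rows', np.float64(5.3))
```

>>> {"op": "jog_arm", "data": {"moves": [[0.06,-0.035,0,0.06],[0.11,-0.07,0,0.06],[0.16,-0.105,0,0.06],[0.21,-0.14,0,0.06],[0.26,-0.178,0,0.062],[0.275,-0.178,0,0.062],[0.275,-0.178,0,0.062],[0.275,-0.178,0,0.062]]}}

```text
clock: 11.95
position: [0.4636, 0.1298, 0.1389]
ee_rot: [-2.282, -2.159, 0.002]
force: [-0.3, -0.3, -1.8]
width: 0.497
gripper_force: 25.0
```

```bash
python3 - <<'E'
from h import *
s=st(); print(go(*jig(0,.006),.036,86.9,s)); im=shot('wrist'); W=cloud(im)
P=W[(abs(W[...,2]-.040)<.004)&(W[...,0]>.43)&(W[...,0]<.505)&(W[...,1]>.14)&(W[...,1]<.188)]; print(np.percentile(P,[1,99],axis=0))
E
```

```text
11.95 [0.4636 0.1298 0.1389] [[0.055, 0.998, -0.001], [0.998, -0.055, -0.001], [-0.001, -0.001, -1.0]] [-0.03  0.36 -0.45  2.01  0.21  0.82 -0.65] [-0.3 -0.3 -1.8] 0.4973590630445279 24.984135925769806
([0.0011, 0.0005, 0.1029], np.float64(-0.001), 'rows', np.float64(1.6))
[[0.44323872 0.16139582 0.03874759]
 [0.48827383 0.18763868 0.04185456]]
```

>>> {"op": "jog_arm", "data": {"moves": [[0.0,0.001,0.05,0],[0.0,0.001,0.09,0],[0.0,0.001,0.1,0],[0.0,0.001,0.103,0],[0.0,0.001,0.103,0],[0.0,0.001,0.103,0]]}}

```text
clock: 12.75
position: [0.4654, 0.1314, 0.0378]
ee_rot: [2.28, 2.159, 0.003]
force: [0.2, -0.1, -0.5]
width: 0.502
gripper_force: 25.0
```

>>> {"op": "jog_arm", "data": {"moves": [[0.002,0,0.001,0],[0.004,0,0.002,0],[0.006,0,0.002,0],[0.008,0,0.002,0],[0.009,0,0.002,0],[0.01,0,0.002,0],[0.011,0,0.002,0],[0.012,0,0.002,0],[0.012,0,0.002,0]]}}

```text
clock: 13.88
position: [0.465, 0.1417, 0.0347]
ee_rot: [2.281, 2.158, -0.003]
force: [-0.1, -5.7, 2.3]
width: 0.499
gripper_force: 25.0
```

>>> {"op": "jog_arm", "data": {"moves": [[0.002,0,0,0],[0.002,0,0,0]]}}

```text
clock: 14.12
position: [0.4649, 0.1418, 0.0345]
ee_rot: [2.282, 2.156, -0.006]
force: [0.3, -10.6, 5.7]
width: 0.502
gripper_force: 25.0
```

>>> {"op": "jog_arm", "data": {"moves": [[0,0,0,0],[0,0,0,0],[0,0,0,0],[0,0,0,0],[-0.001,0,-0.05,0],[-0.04,0,-0.1,0],[-0.08,0,-0.15,0],[-0.08,0,-0.15,0],[-0.08,0,-0.15,0]], "hand": 0.0918}}

```text
clock: 15.25
position: [0.4608, 0.0654, 0.1846]
ee_rot: [2.281, 2.16, 0.001]
force: [-0.5, 0.8, -0.1]
width: 1.001
gripper_force: 0.0
```

```bash
python3 - <<'E'
from h import *
s=st(); im=shot('wrist','wJ3'); W=cloud(im)
P=W[(abs(W[...,2]-.040)<.004)&(W[...,0]>.43)&(W[...,0]<.505)&(W[...,1]>.11)&(W[...,1]<.188)]; print(np.percentile(P,[1,99],axis=0))
S=shot('scene','s2')
for p in((.648,-.2445),(.5323,-.366)):
    u,v=proj(S,[*p,.029]); print(p,top(S,u,v))
print(go(.647,-.244,.19,79))
E
```

```text
15.25 [0.4608 0.0654 0.1846] [[0.055, 0.999, 0.0], [0.999, -0.055, 0.0], [0.0, 0.0, -1.0]] [ 0.13  0.28 -0.47  1.99  0.16  0.91 -0.47] [-0.5  0.8 -0.1] 1.001063106299358 0.0
[[0.44285905 0.13346322 0.03844589]
 [0.48869341 0.18763386 0.0420948 ]]
(0.648, -0.2445) (array([ 648.3, -243.9]), 46.4, 29.3, -11.2, np.float64(29.7), 379)
(0.5323, -0.366) (array([ 533.1, -364.8]), 46.9, 28.6, 5.1, np.float64(29.7), 428)
([-0.2999, 0.2029, -0.0067], np.float64(0.139), 'rows', np.float64(5.8))
```

Two are placed. Now for blank C.

>>> {"op": "jog_arm", "data": {"moves": [[-0.06,0.04,-0.005,0.1],[-0.11,0.08,-0.005,0.139],[-0.16,0.12,-0.005,0.139],[-0.21,0.15,-0.005,0.139],[-0.26,0.18,-0.005,0.139],[-0.3,0.203,-0.005,0.139],[-0.3,0.203,-0.005,0.139],[-0.3,0.203,-0.005,0.139],[-0.3,0.203,-0.005,0.139]]}}

```text
clock: 16.48
position: [0.6474, -0.2427, 0.1892]
ee_rot: [-2.421, -2.0, -0.0]
force: [-0.7, 0.7, -0.2]
width: 1.0
gripper_force: 0.0
```

```bash
python3 - <<'E'
from h import *
s=st(); im=shot('wrist','wC')
u,v=proj(im,[.647,-.244,.028]); r=top(im,u,v); print(r)
print(go(r[0][0]/1000,r[0][1]/1000,.016,r[3]+90,s))
E
```

```text
16.475 [ 0.6474 -0.2427  0.1892] [[0.189, 0.982, -0.001], [0.982, -0.189, 0.001], [0.001, -0.001, -1.0]] [ 0.46  0.6  -0.3   1.43  0.18  1.14 -0.05] [-0.7  0.7 -0.2] 0.9995612743559956 0.0
(array([ 647. , -243.3]), 46.1, 27.7, -10.9, np.float64(29.2), 1545)
([-0.0008, -0.0001, 0.1732], np.float64(0.0), 'rows', np.float64(2.8))
```

>>> {"op": "jog_arm", "data": {"moves": [[0.001,0,0.06,0],[0.001,0,0.12,0],[0.001,0,0.16,0],[0.001,0,0.174,0],[0.001,0,0.174,0],[0.001,0,0.174,0],[0.001,0,0.174,0],[0.001,0,0.174,0]]}}

```text
clock: 17.52
position: [0.6482, -0.2445, 0.0169]
ee_rot: [2.424, 1.996, 0.001]
force: [0.7, -1.1, 0.7]
width: 1.0
gripper_force: 0.0
```

>>> {"op": "jog_arm", "data": {"moves": [[0,0,0,0],[0,0,0,0],[0,0,0,0],[0,0,0,0],[0,0,0,0],[0,0,-0.05,0],[0,0,-0.1,0],[0,0,-0.12,0],[0,0,-0.12,0]], "hand": 0.03}}

```text
clock: 18.65
position: [0.6482, -0.2445, 0.1369]
ee_rot: [2.424, 1.995, 0.002]
force: [-0.6, 0.7, -1.2]
width: 0.499
gripper_force: 25.0
```

```bash
python3 - <<'E'
from h import *
s=st(); print(go(*jig(0,-.017),.14,86.9,s))
E
```

```text
18.65 [ 0.6482 -0.2445  0.1369] [[0.192, 0.981, 0.002], [0.981, -0.192, -0.001], [-0.0, 0.002, -1.0]] [ 0.46  0.65 -0.29  1.48  0.2   1.04 -0.07] [-0.6  0.7 -1.2] 0.4989279765794013 24.99954342842102
([0.3102, -0.2497, -0.0038], np.float64(-0.139), 'rows', np.float64(6.4))
```

>>> {"op": "jog_arm", "data": {"moves": [[0.045,-0.04,0,-0.13],[0.09,-0.08,0,-0.139],[0.135,-0.12,0,-0.139],[0.18,-0.16,0,-0.139],[0.22,-0.2,0,-0.139],[0.27,-0.24,0,-0.139],[0.31,-0.25,0,-0.139],[0.31,-0.25,0,-0.139],[0.31,-0.25,0,-0.139],[0.31,-0.25,0,-0.139]]}}

```text
clock: 19.9
position: [0.4615, 0.1064, 0.1349]
ee_rot: [-2.283, -2.158, 0.003]
force: [-0.9, -0.4, -0.7]
width: 0.504
gripper_force: 25.0
```

```bash
python3 - <<'E'
from h import *
s=st(); print(go(*jig(0,-.017),.031,86.9,s))
E
```

```text
19.9 [0.4615 0.1064 0.1349] [[0.056, 0.998, -0.002], [0.998, -0.056, -0.001], [-0.001, -0.001, -1.0]] [ 0.01  0.36 -0.44  2.03  0.21  0.8  -0.61] [-0.9 -0.4 -0.7] 0.5037793191078771 24.999327957630157
([0.0016, 0.0014, 0.1039], np.float64(-0.002), 'rows', np.float64(1.7))
```

>>> {"op": "jog_arm", "data": {"moves": [[0.0,0.001,0.05,0],[0.0,0.001,0.09,0],[0.0,0.001,0.1,0],[0.0,0.001,0.104,0],[0.0,0.001,0.104,0],[0.0,0.001,0.104,0]]}}

```text
clock: 20.65
position: [0.4636, 0.108, 0.0328]
ee_rot: [2.28, 2.159, 0.003]
force: [0.0, -0.6, -0.5]
width: 0.499
gripper_force: 25.0
```

>>> {"op": "jog_arm", "data": {"moves": [[0.002,0,0.001,0],[0.004,0,0.002,0],[0.006,0,0.002,0],[0.008,0,0.002,0],[0.009,0,0.002,0],[0.01,0,0.002,0],[0.011,0,0.002,0],[0.012,0,0.002,0],[0.013,0,0.002,0],[0.013,0,0.002,0]]}}

```text
clock: 21.9
position: [0.4632, 0.1192, 0.0297]
ee_rot: [2.281, 2.158, -0.003]
force: [-0.8, -6.5, 2.6]
width: 0.5
gripper_force: 25.0
```

>>> {"op": "jog_arm", "data": {"moves": [[0.002,0,0,0],[0.002,0,0,0]]}}

```text
clock: 22.15
position: [0.4631, 0.1193, 0.0296]
ee_rot: [2.282, 2.156, -0.007]
force: [-0.0, -12.2, 6.7]
width: 0.502
gripper_force: 25.0
```

>>> {"op": "jog_arm", "data": {"moves": [[0,0,0,0],[0,0,0,0],[0,0,0,0],[0,0,0,0],[-0.001,0,-0.05,0],[-0.04,0,-0.1,0],[-0.08,0,-0.155,0],[-0.08,0,-0.155,0],[-0.08,0,-0.155,0]], "hand": 0.0918}}

```text
clock: 23.28
position: [0.4592, 0.0429, 0.1847]
ee_rot: [2.281, 2.159, 0.001]
force: [-0.8, 0.5, 0.1]
width: 1.0
gripper_force: 0.0
```

```bash
python3 - <<'E'
from h import *
s=st(); im=shot('wrist','wJ4'); W=cloud(im)
P=W[(abs(W[...,2]-.040)<.004)&(W[...,0]>.43)&(W[...,0]<.505)&(W[...,1]>.05)&(W[...,1]<.188)]; print(np.percentile(P,[1,99],axis=0))
S=shot('scene','s3')
for p in((.5323,-.366),):
    u,v=proj(S,[*p,.029]); print(p,top(S,u,v))
print(go(.532,-.3645,.19,95))
E
```

```text
23.275 [0.4592 0.0429 0.1847] [[0.055, 0.998, 0.001], [0.998, -0.055, -0.0], [0.0, 0.001, -1.0]] [ 0.18  0.27 -0.46  2.    0.15  0.91 -0.42] [-0.8  0.5  0.1] 1.0004715890359932 0.0
[[0.44165948 0.10603257 0.03838087]
 [0.48850661 0.18753383 0.0419882 ]]
(0.5323, -0.366) (array([ 532.9, -364.9]), 47.3, 29.2, 5.0, np.float64(29.8), 424)
([-0.4039, 0.0949, -0.0066], np.float64(-0.14), 'rows', np.float64(6.6))
```

>>> {"op": "jog_arm", "data": {"moves": [[-0.06,0.015,-0.005,-0.1],[-0.12,0.03,-0.005,-0.14],[-0.18,0.045,-0.005,-0.14],[-0.24,0.06,-0.005,-0.14],[-0.3,0.075,-0.005,-0.14],[-0.36,0.09,-0.005,-0.14],[-0.404,0.095,-0.005,-0.14],[-0.404,0.095,-0.005,-0.14],[-0.404,0.095,-0.005,-0.14],[-0.404,0.095,-0.005,-0.14]]}}

```text
clock: 24.62
position: [0.5328, -0.3632, 0.1892]
ee_rot: [-2.119, -2.317, -0.001]
force: [1.0, 0.5, -0.4]
width: 1.002
gripper_force: 0.0
```

```bash
python3 - <<'E'
from h import *
s=st(); im=shot('wrist','wD')
u,v=proj(im,[.532,-.3645,.028]); r=top(im,u,v); print(r)
print(go(r[0][0]/1000,r[0][1]/1000,.016,r[3]+90,s))
S=pickle.load(open('pics/s3.pkl','rb')); print('heel',top(S,117,265,.01,.06))
E
```

```text
24.625 [ 0.5328 -0.3632  0.1892] [[-0.089, 0.996, -0.001], [0.996, 0.089, 0.001], [0.001, -0.0, -1.0]] [ 0.72  0.53 -0.31  1.56  0.17  1.08  0.46] [ 1.   0.5 -0.4] 1.0015514887216672 0.0
(array([ 531.3, -364.8]), 46.1, 28.1, 5.0, np.float64(29.1), 1569)
([-0.0017, -0.0016, 0.1732], np.float64(0.002), 'rows', np.float64(2.8))
heel (array([ 414.8, -374.9]), 15.4, 8.9, 56.1, np.float64(47.6), 42)
```

>>> {"op": "jog_arm", "data": {"moves": [[0.0,-0.002,0.06,0],[0.0,-0.002,0.12,0],[0.0,-0.002,0.16,0],[0.0,-0.002,0.174,0],[0.0,-0.002,0.174,0],[0.0,-0.002,0.174,0],[0.0,-0.002,0.174,0],[0.0,-0.002,0.174,0]], "hand": 0.08}}

```text
clock: 25.68
position: [0.5307, -0.3661, 0.0168]
ee_rot: [2.123, 2.314, 0.0]
force: [-0.4, 0.1, -0.3]
width: 0.874
gripper_force: 0.0
```

>>> {"op": "jog_arm", "data": {"moves": [[0,0,0,0],[0,0,0,0],[0,0,0,0],[0,0,0,0],[0,0,0,0],[0,0,-0.05,0],[0,0,-0.1,0],[0,0,-0.12,0],[0,0,-0.12,0]], "hand": 0.03}}

```text
clock: 26.8
position: [0.5311, -0.3663, 0.1374]
ee_rot: [2.122, 2.312, 0.001]
force: [-0.0, -0.5, -0.3]
width: 0.498
gripper_force: 25.0
```

```bash
python3 - <<'E'
from h import *
s=st(); print(go(*jig(0,-.045),.14,86.9,s))
E
```

```text
26.8 [ 0.5311 -0.3663  0.1374] [[-0.086, 0.996, 0.003], [0.996, 0.086, -0.002], [-0.002, 0.003, -1.0]] [ 0.72  0.58 -0.3   1.62  0.2   0.97  0.44] [-0.  -0.5 -0.3] 0.49763659869804433 24.99987691640854
([0.4505, -0.0314, -0.0036], np.float64(0.14), 'rows', np.float64(7.2))
```

>>> {"op": "jog_arm", "data": {"moves": [[0.06,-0.004,0,0.1],[0.12,-0.008,0,0.14],[0.18,-0.012,0,0.14],[0.24,-0.016,0,0.14],[0.3,-0.02,0,0.14],[0.36,-0.026,0,0.14],[0.42,-0.03,0,0.14],[0.45,-0.031,0,0.14],[0.45,-0.031,0,0.14],[0.45,-0.031,0,0.14]]}}

```text
clock: 28.05
position: [0.4602, 0.079, 0.1347]
ee_rot: [-2.281, -2.16, 0.003]
force: [-0.3, 0.4, -0.2]
width: 0.499
gripper_force: 25.0
```

```bash
python3 - <<'E'
from h import *
s=st(); print(go(*jig(0,-.045),.031,86.9,s))
E
```

```text
28.05 [0.4602 0.079  0.1347] [[0.054, 0.999, -0.002], [0.999, -0.054, -0.001], [-0.001, -0.002, -1.0]] [ 0.03  0.34 -0.4   2.05  0.18  0.79 -0.53] [-0.3  0.4 -0.2] 0.498518238336592 24.999752640724182
([0.001, 0.0013, 0.1037], np.float64(-0.0), 'rows', np.float64(1.7))
```

>>> {"op": "jog_arm", "data": {"moves": [[0.0,0.001,0.05,0],[0.0,0.001,0.09,0],[0.0,0.001,0.1,0],[0.0,0.001,0.104,0],[0.0,0.001,0.104,0],[0.0,0.001,0.104,0]]}}

```text
clock: 28.8
position: [0.4626, 0.0799, 0.0328]
ee_rot: [2.28, 2.159, 0.003]
force: [1.3, 0.1, -1.4]
width: 0.501
gripper_force: 25.0
```

>>> {"op": "jog_arm", "data": {"moves": [[0.002,0,0.001,0],[0.004,0,0.002,0],[0.006,0,0.002,0],[0.008,0,0.002,0],[0.009,0,0.002,0],[0.01,0,0.002,0],[0.011,0,0.002,0],[0.012,0,0.002,0],[0.013,0,0.002,0],[0.014,0,0.002,0],[0.014,0,0.002,0]]}}

```text
clock: 30.18
position: [0.4623, 0.0911, 0.0297]
ee_rot: [2.282, 2.156, -0.005]
force: [-0.1, -9.4, 4.6]
width: 0.5
gripper_force: 25.0
```

>>> {"op": "jog_arm", "data": {"moves": [[0.002,0,0,0],[0.002,0,0,0]]}}

```text
clock: 30.42
position: [0.4622, 0.0912, 0.0297]
ee_rot: [2.283, 2.154, -0.008]
force: [-0.3, -16.8, 8.0]
width: 0.495
gripper_force: 25.0
```

>>> {"op": "jog_arm", "data": {"moves": [[0,0,0,0],[0,0,0,0],[0,0,0,0],[0,0,0,0],[-0.001,0,-0.05,0],[-0.04,0,-0.1,0],[-0.06,0,-0.17,0],[-0.06,0,-0.17,0],[-0.06,0,-0.17,0],[-0.06,0,-0.17,0]], "hand": 0.0918}}

```text
clock: 31.68
position: [0.4585, 0.0363, 0.1983]
ee_rot: [-2.279, -2.161, 0.003]
force: [-0.1, -0.2, -0.1]
width: 1.0
gripper_force: 0.0
```

```bash
python3 - <<'E'
from h import *
s=st(); im=shot('wrist','wJ5'); W=cloud(im)
P=W[(abs(W[...,2]-.040)<.004)&(W[...,0]>.43)&(W[...,0]<.505)&(W[...,1]>.05)&(W[...,1]<.188)]; print(np.percentile(P,[1,99],axis=0))
c,sn=np.cos(np.radians(JY)),np.sin(np.radians(JY)); Q=P[:,:2]-JC; Q=np.c_[c*Q[:,0]+sn*Q[:,1],-sn*Q[:,0]+c*Q[:,1]]*1000
for k in range(4):
    q=Q[abs(Q[:,1]-(51-28*k))<9]; print(k,np.round(np.percentile(q[:,0],[1,99]),1))
print('y range',np.percentile(Q[:,1],[.5,99.5]))
S=shot('scene','s4'); D=shot('side','d4'); Wd=cloud(D)
for im in(S,D):
    W=cloud(im); m=(W[...,2]>.052)&(W[...,2]<.07)&(abs(W[...,0]-.43)<.03)&(abs(W[...,1]+.123)<.03); print('stem',m.sum(),W[m].mean(0) if m.any() else '')
E
```

```text
31.675 [0.4585 0.0363 0.1983] [[0.053, 0.999, -0.002], [0.999, -0.053, -0.0], [-0.0, -0.002, -1.0]] [ 0.16  0.25 -0.42  1.98  0.12  0.94 -0.38] [-0.1 -0.2 -0.1] 1.0003233139510612 0.0
[[0.44080484 0.07866636 0.03817815]
 [0.50348093 0.18744861 0.04203003]]
0 [-23.6  21.7]
1 [ 4.3 39.9]
2 [-22.5  22.4]
3 [-22.2  23. ]
y range [-46.79255577  64.28094748]
stem 34 [ 0.43106673 -0.12325062  0.05580776]
stem 16 [ 0.4245705  -0.12849238  0.05362393]
```

View pics/wJ5.png

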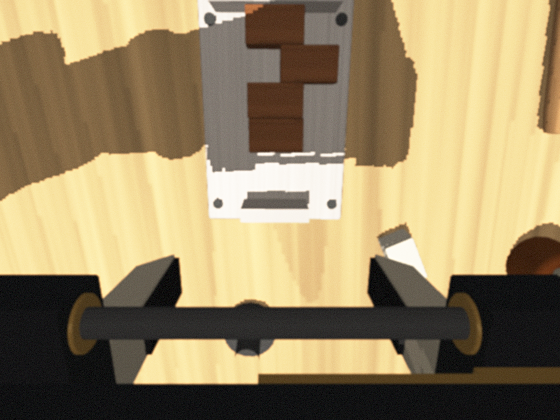

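View pics/s4.png

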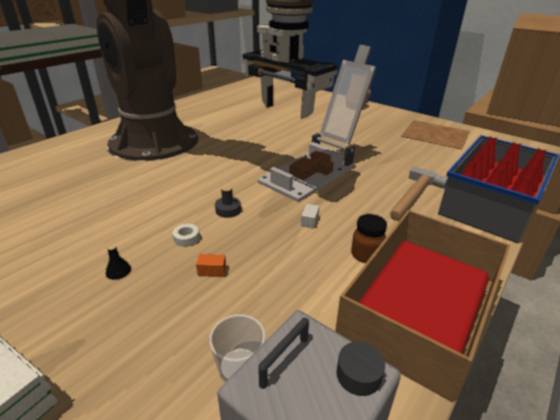

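The wrist view shows the second blank, at (308,63), knocked about 27 mm towards jig +x, while the others at (275,25), (275,100) and (275,134) stay in line. I'll measure it, then push it back with the inside of the open right finger.

```bash
cat >> h.py <<'E'
def row(im,n=4):
    W=cloud(im); c,s=np.cos(np.radians(JY)),np.sin(np.radians(JY)); d=W[...,:2]-JC
    X=1000*(c*d[...,0]+s*d[...,1]);Y=1000*(-s*d[...,0]+c*d[...,1])
    m=(abs(W[...,2]-.040)<.0035)&(abs(X)<62)&(Y<62)&(Y>-70)
    C=im['color'].astype(int); m&=(C[...,0]-C[...,2]>12)
    for k in range(n):
        j=m&(abs(Y-(51-28*k))<9); cols=np.round(np.percentile(X[j],[1,99]),1) if j.sum()>20 else None
        q=np.c_[X[j],Y[j]]; print(k,j.sum(),cols,'zmed',np.median(W[...,2][j]) if j.any() else '')
    print('y range',np.percentile(Y[m],[.5,99.5]))
    return X,Y,m
E
python3 - <<'E'
from h import *
im=pickle.load(open('pics/wJ5.pkl','rb')); X,Y,m=row(im)
j=m&(X>27)&(Y<62)&(Y>-10); P=np.c_[X[j],Y[j]]; print(P.min(0),P.max(0)); print(cv2.minAreaRect(P.astype(np.float32)))
print(go(*jig(.022,.024),.19,86.9),go(*jig(.022,.024),.031,86.9))
E
```

```text
0 1557 [-23.6  21.7] zmed 0.04022584782749238
1 1416 [ 4.3 49.2] zmed 0.04029526509824549
2 1285 [-22.5  22.4] zmed 0.04027009410876542
3 1203 [-22.2  23. ] zmed 0.04026164635577833
y range [-46.7882331   61.58852455]
[27.00239629  8.40646268] [49.98918812 36.53191595]
((38.35520935058594, 22.328344345092773), (28.14584732055664, 22.960084915161133), 89.17911529541016)
([0.1125, 0.0225, 0.0084], np.float64(0.001), 'rows', np.float64(1.8)) ([0.1126, 0.0229, 0.1674], np.float64(0.001), 'rows', np.float64(3.2))
```

>>> {"op": "jog_arm", "data": {"moves": [[0.06,0.017,0.0,0],[0.111,0.017,0.0,0],[0.111,0.017,0.0,0],[0.111,0.017,0.06,0],[0.111,0.017,0.11,0],[0.111,0.017,0.11,0],[0.111,0.017,0.11,0]], "hand": 0.0918}}

```text
clock: 32.7
position: [0.4829, 0.1461, 0.0909]
ee_rot: [2.281, 2.16, 0.001]
force: [0.2, 0.2, 0.4]
width: 1.001
gripper_force: 0.0
```

```bash
python3 - <<'E'
from h import *
s=st(); print(go(*jig(.016,.0225),.030,86.9,s))
E
```

```text
32.7 [0.4829 0.1461 0.0909] [[0.054, 0.999, 0.001], [0.999, -0.054, 0.0], [0.0, 0.001, -1.0]] [-0.08  0.46 -0.41  2.    0.27  0.73 -0.72] [0.2 0.2 0.4] 1.0008475857710317 0.0
([0.0002, -0.0021, 0.0609], np.float64(0.0), 'rows', np.float64(1.0))
```

>>> {"op": "jog_arm", "data": {"moves": [[0,-0.002,0.04,0],[0,-0.002,0.06,0],[0,-0.002,0.06,0],[0,-0.002,0.06,0],[0,-0.01,0.06,0],[0,-0.015,0.06,0],[0,-0.02,0.06,0],[0,-0.025,0.06,0],[0,-0.028,0.06,0],[0,-0.031,0.06,0],[0,-0.034,0.06,0],[0,-0.037,0.06,0],[0,-0.039,0.06,0],[0,-0.039,0.06,0]]}}

```text
clock: 34.45
position: [0.443, 0.1479, 0.0296]
ee_rot: [-2.28, -2.161, 0.001]
force: [0.4, -0.6, -0.2]
width: 0.998
gripper_force: 0.0
```

```bash
python3 - <<'E'
from h import *
s=st(); print('go to centre -23.3:',go(*jig(-.0233,.0225),.030,86.9,s))
row(shot('wrist'))
E
```

```text
34.45 [0.443  0.1479 0.0296] [[0.054, 0.999, -0.0], [0.999, -0.054, -0.0], [-0.0, -0.0, -1.0]] [-0.16  0.51 -0.36  2.14  0.34  0.55 -0.83] [ 0.4 -0.6 -0.2] 0.9980754995559814 0.0
go to centre -23.3: ([0.0006, -0.0014, -0.0004], np.float64(0.0), 'rows', np.float64(0.0))
0 4592 [-23.3  21.5] zmed 0.04030406207158972
1 3086 [-21.6  23.7] zmed 0.040287124555677
2 2865 [-22.5  21.9] zmed 0.04034805771275558
3 0 None zmed 
y range [-16.48865002  61.77752559]
```

>>> {"op": "jog_arm", "data": {"moves": [[0,0.006,0,0],[0,0.006,0,0],[0,0.006,-0.06,0],[-0.05,0.02,-0.12,0],[-0.1,0.023,-0.168,0],[-0.112,0.023,-0.168,0],[-0.112,0.023,-0.168,0],[-0.112,0.023,-0.168,0]]}}

```text
clock: 35.5
position: [0.46, 0.0355, 0.1973]
ee_rot: [-2.28, -2.16, 0.0]
force: [0.4, -0.7, -0.4]
width: 1.003
gripper_force: 0.0
```

```bash
python3 - <<'E'
from h import *
s=st(); im=shot('wrist','wJ6'); row(im)
cv2.imwrite('pics/wJ6c.png',cv2.resize(cv2.imread('pics/wJ6.png')[0:240,170:380],None,fx=2.5,fy=2.5))
print(go(*jig(0,-.066),.19,86.9,s))
E
```

```text
35.5 [0.46   0.0355 0.1973] [[0.054, 0.999, -0.001], [0.999, -0.054, 0.0], [0.0, -0.001, -1.0]] [ 0.19  0.25 -0.46  1.98  0.14  0.94 -0.39] [ 0.4 -0.7 -0.4] 1.0027633122818285 0.0
0 1558 [-23.2  21.5] zmed 0.04023335466199394
1 1447 [-21.5  23.5] zmed 0.04027623402191594
2 1350 [-22.9  22. ] zmed 0.040204332279136036
3 1201 [-21.9  22.6] zmed 0.04022944926276084
y range [-47.29431368  61.52870632]
([0.0234, -0.0011, 0.0073], np.float64(0.0), 'rows', np.float64(0.4))
```

View pics/wJ6c.png

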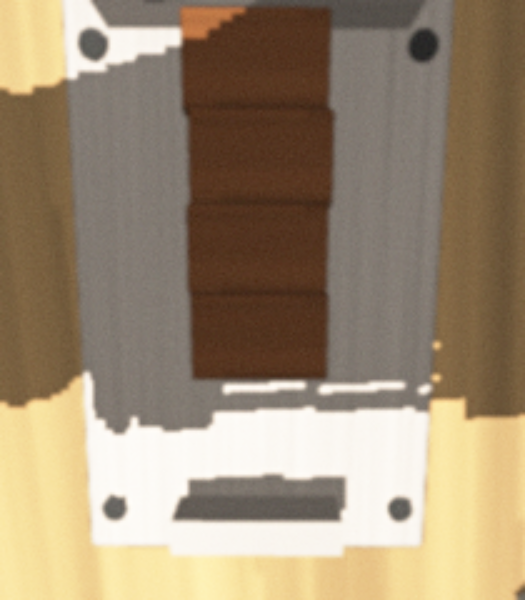

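The row is tight and straight: the crop shows four blanks from rows 8 to 378 with no gaps, and its length is about 112 mm. For the cover, I'll go over and behind the tab with closed fingers.

```bash
python3 - <<'E'
from h import *
for n in('s4','d4'):
    im=pickle.load(open('pics/%s.pkl'%n,'rb')); W=cloud(im); c,s=np.cos(np.radians(JY)),np.sin(np.radians(JY)); d=W[...,:2]-JC
    X=c*d[...,0]+s*d[...,1];Y=-s*d[...,0]+c*d[...,1]; Z=W[...,2]
    m=(abs(X)<.05)&(Y>.1)&(Y<.26)&(Z>.1)&(Z<.3)
    if n=='s4': m&=(np.mgrid[:420,:560][1]>330)
    a=np.arctan2(Z[m]-.052,-(Y[m]-.101)); r=np.hypot(Z[m]-.052,Y[m]-.101); print(n,m.sum(),'angle',np.median(a),'rmax',np.percentile(r,[90,99]),'tab x',np.median(X[m][r>.225]) if (r>.225).any() else '')
print(go(*jig(.0,.26),.40,86.9),go(*jig(.0,.26),.265,86.9))
E
```

```text
s4 2300 angle 1.9746542488766052 rmax [0.20793552 0.24682086] tab x 0.003423984840788869
d4 1203 angle 1.9619361830628879 rmax [0.21150097 0.24308623] tab x 0.004097423363691991
([0.3491, -0.0007, -0.2028], np.float64(0.001), 'rows', np.float64(6.5)) ([0.349, -0.0005, -0.0678], np.float64(0.001), 'rows', np.float64(5.7))
```

>>> {"op": "jog_arm", "data": {"moves": [[0,0,-0.06,0],[0,0,-0.12,0],[0,0,-0.18,0],[0,0,-0.205,0],[0.05,0,-0.205,0],[0.1,0,-0.205,0],[0.15,0,-0.205,0],[0.2,0,-0.205,0],[0.25,0,-0.205,0],[0.3,0,-0.205,0],[0.35,0,-0.205,0],[0.35,0,-0.205,0],[0.35,0,-0.205,0],[0.35,0,-0.205,0]], "hand": 0.0, "newtons": 20}}

```text
clock: 37.3
position: [0.4794, 0.3836, 0.4025]
ee_rot: [2.281, 2.159, -0.001]
force: [-0.2, -0.3, 0.9]
width: 0.003
gripper_force: 0.0
```

```bash
python3 - <<'E'
from h import *
s=st(); print(go(*jig(.0,.26),.265,86.9))
E
```

```text
37.3 [0.4794 0.3836 0.4025] [[0.055, 0.998, 0.0], [0.998, -0.055, -0.001], [-0.001, 0.0, -1.0]] [-0.36  0.41 -0.63  1.28  0.24  1.53 -1.01] [-0.2 -0.3  0.9] 0.0034508164429907498 0.0
([0.0009, -0.0017, 0.1375], np.float64(-0.001), 'rows', np.float64(2.2))
```

>>> {"op": "jog_arm", "data": {"moves": [[0,-0.002,0.06,0],[0,-0.002,0.12,0],[0,-0.002,0.137,0],[0,-0.002,0.137,0],[-0.03,-0.002,0.137,0],[-0.05,-0.002,0.137,0],[-0.06,-0.002,0.137,0],[-0.07,-0.002,0.137,0],[-0.08,-0.002,0.137,0]]}}

```text
clock: 38.42
position: [0.4728, 0.3048, 0.2661]
ee_rot: [-2.28, -2.161, -0.001]
force: [0.5, 4.2, 1.4]
width: 0.008
gripper_force: 1.8
```

>>> {"op": "jog_arm", "data": {"moves": [[-0.01,0,0,0],[-0.02,0,0,0],[-0.03,0,0,0],[-0.04,0,0,0],[-0.05,0,0,0],[-0.06,0,0,0],[-0.065,0,0,0],[-0.065,0,0,0]]}}

```text
clock: 39.42
position: [0.4693, 0.2387, 0.2655]
ee_rot: [2.281, 2.159, -0.002]
force: [0.6, 0.3, -0.1]
width: 0.005
gripper_force: 0.0
```

```bash
cat >> h.py <<'E'
def cov(im,lo=330):
    W=cloud(im); c,s=np.cos(np.radians(JY)),np.sin(np.radians(JY)); d=W[...,:2]-JC
    X=c*d[...,0]+s*d[...,1];Y=-s*d[...,0]+c*d[...,1]; Z=W[...,2]
    r=np.hypot(Z-.052,Y-.101); m=(abs(X)<.05)&(r>.1)&(r<.2)&(Z>.08)
    a=np.arctan2(Z-.052,-(Y-.101))[m]; print('cover angle',np.percentile(a,[10,25,50,75,90]).round(2),m.sum())
E
python3 - <<'E'
from h import *
s=st(); im=shot('side','d5'); cov(im)
d=s['position'][:2]-JC; c,q=np.cos(np.radians(JY)),np.sin(np.radians(JY)); print('jig',c*d[0]+q*d[1],-q*d[0]+c*d[1])
E
```

```text
39.425 [0.4693 0.2387 0.2655] [[0.055, 0.998, -0.0], [0.998, -0.055, -0.001], [-0.001, -0.0, -1.0]] [-0.08  0.32 -0.63  1.73  0.21  1.16 -0.83] [ 0.6  0.3 -0.1] 0.005251786651533783 0.0
cover angle [1.5  1.51 1.52 1.54 1.54] 1385
jig -0.0005398636795634591 0.11406800686229912
```

View pics/d5.png

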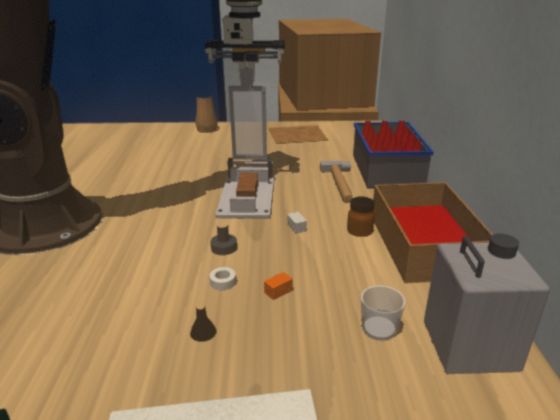

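The side view shows the cover about upright, with the fingers behind the tab at (245,50). Next is the arc down.

>>> {"op": "jog_arm", "data": {"moves": [[-0.005,0,-0.012,0],[-0.02,0,-0.02,0],[-0.038,0,-0.02,0],[-0.058,0,-0.016,0],[-0.077,0,-0.01,0],[-0.095,0,-0.003,0],[-0.112,0,0.006,0],[-0.129,0,0.017,0],[-0.145,0,0.028,0],[-0.159,0,0.041,0],[-0.173,0,0.055,0],[-0.173,0,0.055,0]]}}

```text
clock: 40.98
position: [0.459, 0.0654, 0.2092]
ee_rot: [-2.281, -2.158, 0.005]
force: [1.7, 0.4, -0.3]
width: 0.008
gripper_force: 0.0
```

>>> {"op": "jog_arm", "data": {"moves": [[-0.012,0,0.016,0],[-0.023,0,0.032,0],[-0.032,0,0.05,0],[-0.04,0,0.067,0],[-0.046,0,0.086,0],[-0.051,0,0.105,0],[-0.053,0,0.115,0],[-0.054,0,0.124,0],[-0.055,0,0.132,0],[-0.055,0,0.138,0],[-0.055,0,0.142,0],[-0.055,0,0.144,0],[-0.055,0,0.144,0]]}}

```text
clock: 42.6
position: [0.4572, 0.0121, 0.0672]
ee_rot: [2.28, 2.16, 0.0]
force: [-1.9, -0.6, 8.1]
width: 0.005
gripper_force: 3.9
```

```bash
python3 - <<'E'
from h import *
s=st(); im=shot('side','d6'); shot('scene','s6')
d=s['position'][:2]-JC; c,q=np.cos(np.radians(JY)),np.sin(np.radians(JY)); print('jig',c*d[0]+q*d[1],-q*d[0]+c*d[1])
E
```

```text
42.6 [0.4572 0.0121 0.0672] [[0.054, 0.999, 0.0], [0.999, -0.054, -0.0], [-0.0, 0.0, -1.0]] [ 0.22  0.45 -0.46  2.13  0.34  0.63 -0.53] [-1.9 -0.6  8.1] 0.00502271341225639 3.9452399521542247
jig -0.00040916443002740003 -0.11292477952988444
```

View pics/d6.png

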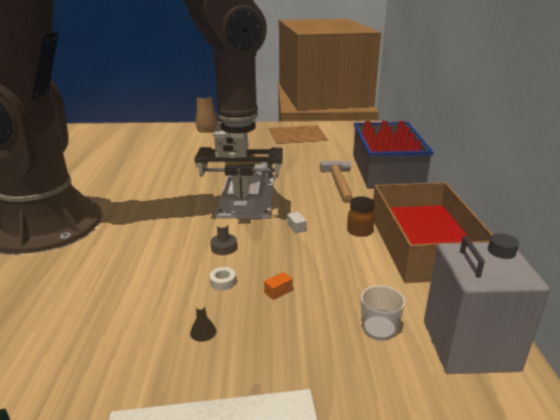

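The side view shows the cover down under the fingers at (245,185). I'll press a little more, then lift and check.

>>> {"op": "jog_arm", "data": {"moves": [[0,0,0.002,0],[0,0,0.004,0],[0,0,0.004,0],[0,0,0.004,0]]}}

```text
clock: 43.2
position: [0.4574, 0.0121, 0.0664]
ee_rot: [2.278, 2.158, -0.0]
force: [-18.8, -2.6, 66.9]
width: 0.004
gripper_force: 33.6
```

>>> {"op": "jog_arm", "data": {"moves": [[0,0,-0.03,0],[0,0,-0.09,0],[-0.05,0,-0.13,0],[-0.1,0,-0.13,0],[-0.1,0,-0.13,0],[-0.1,0,-0.13,0]], "hand": 0.06}}

```text
clock: 43.95
position: [0.4515, -0.0875, 0.1926]
ee_rot: [-2.281, -2.16, -0.0]
force: [-0.7, -0.5, -0.2]
width: 0.605
gripper_force: 0.0
```

```bash
python3 - <<'E'
from h import *
s=st(); w=shot('wrist','w7'); S=shot('scene','s7'); D=shot('side','d7')
c,q=np.cos(np.radians(JY)),np.sin(np.radians(JY))
for n,im in(('w',w),('s',S),('d',D)):
    W=cloud(im); d=W[...,:2]-JC; X=c*d[...,0]+q*d[...,1];Y=-q*d[...,0]+c*d[...,1];Z=W[...,2]
    m=(abs(X)<.044)&(Y<.09)&(Y>-.125)&(Z>.046)&(Z<.062)&(np.hypot(X,Y+.005)>.045)
    f=np.polyfit(Y[m],Z[m],1); print(n,'cover slope',f,m.sum(),'z at tab',np.polyval(f,-.134))
    m=(np.hypot(X,Y+.005)<.03)&(Z>.055)&(Z<.08)
    if m.sum()>50:
        A=np.c_[2*W[m],np.ones(m.sum())]; so=np.linalg.lstsq(A,(W[m]**2).sum(1),rcond=None)[0]; R=np.sqrt(so[3]+so[:3]@so[:3]); print('  dome sphere',so[:3],'R',R,'top',so[2]+R)
    print('  expected crown',jig(0,-.005))
    m=(Z>.052)&(Z<.065)&(abs(W[...,0]-.43)<.03)&(abs(W[...,1]+.123)<.03); 
    if m.sum()>10: print('  stem top',m.sum(),W[m].mean(0),cv2.minEnclosingCircle((W[m][:,:2]*1000).astype(np.float32)))
E
```

```text
43.95 [ 0.4515 -0.0875  0.1926] [[0.055, 0.999, -0.0], [0.999, -0.055, 0.0], [0.0, -0.0, -1.0]] [ 0.5   0.27 -0.52  1.99  0.16  0.93 -0.15] [-0.7 -0.5 -0.2] 0.6053663214388327 0.0
w cover slope [0.00116637 0.05642574] 9523 z at tab 0.05626944445444888
  expected crown [0.46342961 0.11980732]
  stem top 69 [ 0.42581981 -0.10850511  0.05531635] ((423.56134033203125, -116.08463287353516), 11.790008544921875)
s cover slope [0.00607425 0.05711652] 958 z at tab 0.0563025739081798
  dome sphere [0.46418949 0.12005228 0.01308083] R 0.05723631532907935 top 0.07031715031631486
  expected crown [0.46342961 0.11980732]
  stem top 35 [ 0.43108767 -0.12301625  0.0556093 ] ((425.96514892578125, -118.72722625732422), 11.340612411499023)
d cover slope [0.00239137 0.05320052] 841 z at tab 0.052880075399252074
  dome sphere [0.4634417  0.11753008 0.0205395 ] R 0.046506039902290235 top 0.06704553820050124
  expected crown [0.46342961 0.11980732]
  stem top 16 [ 0.42400052 -0.12918888  0.05375258] ((423.8520812988281, -123.90860748291016), 10.358724594116211)
```

View pics/w7.png

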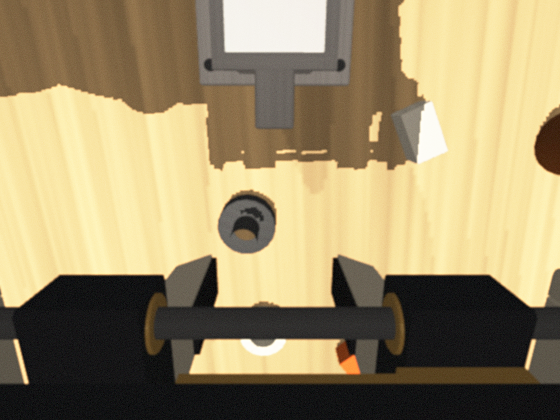

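Cover shut. The weight is in the wrist view, with its foot at (247,223) and its stem top at (245,230).

```bash
python3 - <<'E'
from h import *
for n in('w7','s7','d7'):
    im=pickle.load(open('pics/%s.pkl'%n,'rb')); W=cloud(im); Z=W[...,2]
    m=(Z>.015)&(Z<.026)&(np.hypot(W[...,0]-.427,W[...,1]+.12)<.045); P=W[m]
    print(n,m.sum(),cv2.minEnclosingCircle((P[:,:2]*1000).astype(np.float32)),np.median(P[:,2]))
    m2=(Z>.008)&(Z<.07)&(np.hypot(W[...,0]-.427,W[...,1]+.12)<.045); print('  zmax',np.nanmax(Z[m2]))
im=pickle.load(open('pics/w7.pkl','rb'))
for u,v,z in((245,231,.058),(247,223,.02)): print(onz(im,u,v,z))
E
```

```text
w7 2089 ((423.1304016113281, -117.23165130615234), 27.854162216186523) 0.02074019229692047
  zmax 0.058353672447794554
s7 259 ((424.718017578125, -117.94426727294922), 28.847949981689453) 0.021311267975141976
  zmax 0.05943312497618797
d7 254 ((424.9273681640625, -121.58635711669922), 29.40049934387207) 0.018149262888285528
  zmax 0.056443691085918936
[ 0.42567116 -0.10791733  0.058     ]
[ 0.42411993 -0.11361961  0.02      ]
```

```bash
python3 - <<'E'
from h import *
print(go(.4236,-.1178,.10,86.9),go(.4236,-.1178,.036,86.9))
E
```

```text
([-0.0328, -0.0264, 0.0925], np.float64(0.002), 'rows', np.float64(1.6)) ([-0.0328, -0.0263, 0.1565], np.float64(0.002), 'rows', np.float64(2.6))
```

>>> {"op": "jog_arm", "data": {"moves": [[-0.033,-0.026,0,0],[-0.033,-0.026,0.05,0],[-0.033,-0.026,0.08,0],[-0.033,-0.026,0.08,0],[-0.033,-0.026,0.08,0]], "hand": 0.07}}

```text
clock: 44.72
position: [0.4247, -0.1187, 0.1136]
ee_rot: [2.279, 2.162, 0.001]
force: [0.9, 0.2, 0.9]
width: 0.762
gripper_force: 0.0
```

```bash
python3 - <<'E'
from h import *
s=st(); im=shot('wrist'); W=cloud(im);Z=W[...,2]
m=(Z>.01)&(Z<.026)&(np.hypot(W[...,0]-.424,W[...,1]+.118)<.04)
print(m.sum()); print(go(.4236,-.1178,.036,86.9,s))
E
```

```text
44.725 [ 0.4247 -0.1187  0.1136] [[0.053, 0.999, 0.001], [0.999, -0.053, 0.0], [0.0, 0.001, -1.0]] [ 0.53  0.35 -0.47  2.12  0.24  0.72 -0.14] [0.9 0.2 0.9] 0.762230802635342 0.0
3798
([0.0008, -0.0012, 0.0776], np.float64(0.001), 'rows', np.float64(1.2))
```

>>> {"op": "jog_arm", "data": {"moves": [[0.001,-0.001,0.04,0],[0.001,-0.001,0.07,0],[0.001,-0.001,0.077,0],[0.001,-0.001,0.077,0],[0.001,-0.001,0.077,0]]}}

```text
clock: 45.4
position: [0.424, -0.1185, 0.037]
ee_rot: [2.279, 2.159, 0.002]
force: [-0.6, -0.7, 0.3]
width: 0.765
gripper_force: 0.0
```

>>> {"op": "jog_arm", "data": {"moves": [[0,0,0,0],[0,0,0,0],[0,0,0,0],[0,0,0,0],[0,0,0,0],[0,0,0,0],[0,0,-0.03,0],[0,0,-0.07,0],[0,0,-0.1,0],[0,0,-0.11,0],[0,0,-0.11,0]], "hand": 0.01, "newtons": 45}}

```text
clock: 46.78
position: [0.4227, -0.1185, 0.1454]
ee_rot: [2.281, 2.16, -0.0]
force: [-0.6, -0.0, -5.8]
width: 0.256
gripper_force: 45.0
```

```bash
python3 - <<'E'
from h import *
s=st(); im=shot('side'); W=cloud(im)
S=shot('scene','s8'); 
for im in(S,):
    W=cloud(im);Z=W[...,2]; p=s['position']; m=(np.hypot(W[...,0]-p[0],W[...,1]-p[1])<.04)&(Z<p[2]-.015)&(Z>.05); print('weight under tool z',W[m].min(0) if m.any() else None, W[m].max(0), p[2]-.036)
print(go(*jig(0,-.005),.145,86.9,s))
E
```

```text
46.775 [ 0.4227 -0.1185  0.1454] [[0.054, 0.999, -0.0], [0.999, -0.054, -0.0], [-0.0, 0.0, -1.0]] [ 0.57  0.3  -0.5   2.09  0.2   0.8  -0.11] [-0.6 -0.  -5.8] 0.25557754545988104 44.999054074287415
weight under tool z [ 0.3965839  -0.1457744   0.10927421] [ 0.45266061 -0.09169011  0.13040525] 0.10940525881242041
([0.2402, 0.0277, 0.0003], np.float64(-0.0), 'rows', np.float64(3.9))
```

>>> {"op": "jog_arm", "data": {"moves": [[0.05,0.007,0,0],[0.1,0.014,0,0],[0.15,0.021,0,0],[0.2,0.026,0,0],[0.23,0.028,0,0],[0.24,0.028,0,0],[0.24,0.028,0,0],[0.24,0.028,0,0],[0.24,0.028,0,0]]}}

```text
clock: 48.0
position: [0.4639, 0.1184, 0.1455]
ee_rot: [2.283, 2.158, -0.001]
force: [-0.2, 0.0, -4.5]
width: 0.252
gripper_force: 45.0
```

```bash
python3 - <<'E'
from h import *
s=st(); print(go(.4635,.1194,.108,86.9,s))
for n in('scene','side'):
    im=shot(n,n+'9'); W=cloud(im);Z=W[...,2];p=s['position']; m=(np.hypot(W[...,0]-p[0],W[...,1]-p[1])<.04)&(Z<p[2]-.015)&(Z>.085); print(n,W[m].min(0),W[m].max(0),(W[m].min(0)+W[m].max(0))/2-p)
E
```

```text
48.0 [0.4639 0.1184 0.1455] [[0.056, 0.998, -0.0], [0.998, -0.056, -0.001], [-0.001, -0.0, -1.0]] [ 0.09  0.37 -0.57  2.    0.26  0.85 -0.68] [-0.2  0.  -4.5] 0.2520295614175636 44.99903082847595
([0.001, -0.0004, 0.0375], np.float64(-0.002), 'rows', np.float64(0.6))
scene [0.44498073 0.09106498 0.11003202] [0.49533165 0.14503198 0.13052561] [ 0.00629546 -0.00034331 -0.02525521]
side [0.43692199 0.08627875 0.10630701] [0.49148687 0.13233693 0.13050966] [ 0.0003437  -0.00908395 -0.02712569]
```

>>> {"op": "jog_arm", "data": {"moves": [[0.001,0,0.02,0],[0.001,0,0.034,0],[0.001,0,0.037,0],[0.001,0,0.038,0],[0.001,0,0.039,0],[0.001,0,0.039,0],[0.001,0,0.039,0]]}}

```text
clock: 48.98
position: [0.4641, 0.1208, 0.107]
ee_rot: [2.281, 2.16, 0.001]
force: [0.1, 0.6, -3.9]
width: 0.252
gripper_force: 45.0
```

>>> {"op": "jog_arm", "data": {"moves": [[-0.001,0,0.0,0],[-0.001,0,0.001,0],[-0.001,0,0.001,0],[-0.001,0,0.0015,0],[-0.001,0,0.0015,0]]}}

```text
clock: 49.6
position: [0.4639, 0.1198, 0.1052]
ee_rot: [-2.281, -2.161, 0.0]
force: [-0.4, 0.2, -3.7]
width: 0.253
gripper_force: 45.0
```

>>> {"op": "jog_arm", "data": {"moves": [[0,0,0.0005,0],[0,0,0.0005,0],[0,0,0.001,0],[0,0,0.001,0]]}}

```text
clock: 50.1
position: [0.4639, 0.1198, 0.1042]
ee_rot: [2.281, 2.161, 0.0]
force: [0.5, 0.9, -3.9]
width: 0.253
gripper_force: 45.0
```

>>> {"op": "jog_arm", "data": {"moves": [[0,0,0.0005,0],[0,0,0.0005,0],[0,0,0.001,0],[0,0,0.001,0]]}}

```text
clock: 50.6
position: [0.464, 0.12, 0.1039]
ee_rot: [2.28, 2.16, 0.0]
force: [-3.8, -0.5, 9.1]
width: 0.255
gripper_force: 45.0
```

>>> {"op": "jog_arm", "data": {"moves": [[0,0,-0.0007,0],[0,0,-0.0007,0],[0,0,-0.0007,0]]}}

```text
clock: 50.98
position: [0.464, 0.1199, 0.104]
ee_rot: [2.281, 2.161, 0.0]
force: [-0.3, -1.6, 3.6]
width: 0.253
gripper_force: 45.0
```

>>> {"op": "jog_arm", "data": {"moves": [[0,0,0,0],[0,0,0,0],[0,0,0,0],[0,0,0,0],[0,0,0,0],[0,0,0,0]], "hand": 0.05}}

```text
clock: 51.72
position: [0.4639, 0.1198, 0.1039]
ee_rot: [2.281, 2.161, 0.0]
force: [0.7, 0.9, -0.1]
width: 0.546
gripper_force: 0.0
```

>>> {"op": "jog_arm", "data": {"moves": [[0,0,-0.02,0],[0,0,-0.05,0],[0,0,-0.1,0],[-0.05,0,-0.13,0],[-0.1,0,-0.13,0],[-0.1,0,-0.13,0],[-0.1,0,-0.13,0]]}}

```text
clock: 52.6
position: [0.4584, 0.0204, 0.2339]
ee_rot: [-2.281, -2.16, -0.0]
force: [1.0, -0.1, -0.6]
width: 0.543
gripper_force: 0.0
```

```bash
python3 - <<'E'
from h import *
st()
for n in('scene','side'):
    im=shot(n,n+'10'); W=cloud(im);Z=W[...,2]; m=(np.hypot(W[...,0]-.4637,W[...,1]-.12)<.045)
    a=W[m&(Z>.08)&(Z<.095)]; b=W[m&(Z>.098)&(Z<.135)]; print(n,'foot',a.min(0),a.max(0),'stem',b.min(0),b.max(0))
a=[cv2.resize(cv2.imread('pics/%s10.png'%n)[60:260,180:400],None,fx=1.7,fy=1.7) for n in('scene','side')]; cv2.imwrite('pics/end.png',cv2.hconcat(a))
E
```

```text
52.6 [0.4584 0.0204 0.2339] [[0.054, 0.999, 0.0], [0.999, -0.054, 0.0], [0.0, 0.0, -1.0]] [ 0.32  0.22 -0.57  1.93  0.14  1.03 -0.36] [ 1.  -0.1 -0.6] 0.5431116803784624 0.0
scene foot [0.43887926 0.09314492 0.08003622] [0.49549082 0.1485558  0.09467535] stem [0.45727762 0.11032192 0.09839135] [0.47961272 0.13034655 0.12806553]
side foot [0.43800096 0.08914392 0.0800848 ] [0.49266253 0.13943524 0.0949134 ] stem [0.45623012 0.10371022 0.0980046 ] [0.4766788  0.11794013 0.12427613]
```

View pics/end.png

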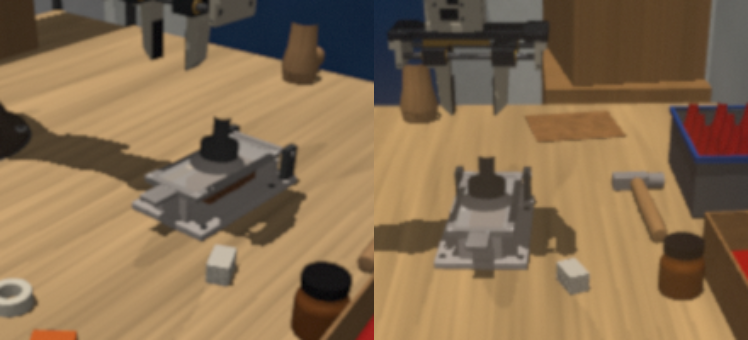

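The final views show the weight standing upright on the dome at (220,140) and (487,180), with the cover shut and the row under it. I'll let it settle for a second, recheck and hand in.

>>> {"op": "jog_arm", "data": {"moves": [[0,0,0,0],[0,0,0,0],[0,0,0,0],[0,0,0,0],[0,0,0,0],[0,0,0,0],[0,0,0,0],[0,0,0,0],[0,0,0,0],[0,0,0,0],[0,0,0,0],[0,0,0,0]]}}

```text
clock: 54.2
position: [0.4585, 0.02, 0.2339]
ee_rot: [2.281, 2.161, -0.0]
force: [0.3, 0.1, -0.7]
width: 0.546
gripper_force: 0.0
```

```bash
python3 - <<'E'
from h import *
im=shot('scene'); o=pickle.load(open('pics/scene10.pkl','rb'))
W=cloud(im);Z=W[...,2]; m=(np.hypot(W[...,0]-.4637,W[...,1]-.12)<.045); b=W[m&(Z>.098)&(Z<.135)]; print(b.min(0),b.max(0))
ok=np.allclose(b.max(0),[.4796,.1303,.128],atol=.003); print(ok)
if ok: print(arm.sign_off())
E
```

```text
[0.45745933 0.10892317 0.09829581] [0.47977164 0.12831551 0.12767724]
True
the job is handed in; nothing more can be done
None
```

I handed the job in: all four heel blanks are in a tight row from the stop (one got knocked aside mid-run and I pushed it back), the cover is fully shut, and the weight stands upright on the crown; no verdict came back.

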